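Gang-clamp the stone bars in the drill vise

TASK

The sawn stone bars in the drawer of the little grey cabinet are to be dressed as one batch: open the drawer and lay every bar in the drill vise, flat on its bed, side by side across between the two jaws with their ends about level and central in the jaws (wind the jaw back first if there is too little room). Then wind the crank until the jaw presses the whole row firmly against the fixed jaw, about a third of a turn past first touch, and leave the drawer fully shut. The bottle and the tin stay where they are.

Things in the scene. Friction and masses are not known exactly. Their poses are not given: they have to be found in the camera images.
- vise: grey cast-iron drill vise fixed to the bench; base 92 mm wide, bed and jaws 60. Origin on the centre line of the underside, the base reaching from x = -105 to 125 mm; x along the screw, from crank to fixed jaw; z up. Bed top 50 mm up. Fixed jaw's face at x = 96 mm; jaws reach 94 mm up. An end block with the nut, 100 high, at x = -105 to -85 mm. Screw axis 78 mm up, at y = 0
- vise_pad: rubber face, 60 wide x 38 high, of the sliding jaw; origin at the centre of the face that meets the work, x as the vise's. Gap between the jaws = 96 mm minus this point's x in the vise's frame. It yields 1 mm per 10 N, by up to 6 mm, into the jaw
- vise_crank (a joint): turn of the crank (rad); grows when wound clockwise as seen from the handle end, closing the vise 12 mm a turn: jaw gap = 140 mm - 12 mm x angle / (2 pi) until the rubber is squeezed. Range 0 (wide open) to 43. Turning takes 3 to 4 N at the handle, up to 3 N more when tight; it stays where it is left. Screw and crank travel with the jaw
- crank_grip (a point): middle of the crank's black handle, a cylinder 20 mm thick, 48 long, parallel to the screw, spinning freely. In the vise's frame x = -251 mm + 12 mm x angle / (2 pi), y = -40 mm x sin(angle), z = 78 mm + 40 mm x cos(angle). Crank arm (10 thick) and hub (radius 9) lie 33 mm nearer the jaw. Can be pinched from above all the way round
- cab: low grey steel cabinet, 260 deep x 310 wide x 90 mm high, with one white-fronted drawer facing its own -x, roughly the robot; origin: centre of its underside. Shut, the drawer front lies at x = -130 mm (15 thick), its handle at -165 mm; the roof begins at -115 mm. Fixed during the run
- cab_drawer0 (a joint): how far the drawer is out (m): 0 shut, 0.18 fully open, along the cabinet's -x; needs 1 to 2 N. Inside 215 x 268 mm, floor 22 mm above the bench, its front panel reaches 78 mm up, side and back rims (6 thick) only 32; the middle of the inside is 1.5 mm to -x of the cabinet's origin when shut and moves with the drawer
- cab_drawer0_handle (a point): middle of the drawer's steel bar handle, 120 mm long across the drawer front, 35 mm off the front, 52 mm above the bench; can be gripped or hooked from above
- bottle: white plastic bottle with a steel cap, 64 mm across, 150 mm high, standing; origin: centre of its underside
- tin: plain grey steel tin, 84 mm across, 110 mm high, standing; origin: centre of its underside
- bar1: sawn sandstone bar, buff, 68 x 22 x 22 mm (square section, all bars alike), about 85 g; origin at its centre, x along its length. Starts flat in the drawer with its length along the drawer's slide, neighbours about 43 mm apart; absent (None) in some starts
- bar2: sawn sandstone bar, buff, 68 x 22 x 22 mm (square section, all bars alike), about 85 g; origin at its centre, x along its length. Starts flat in the drawer with its length along the drawer's slide, neighbours about 43 mm apart; absent (None) in some starts
- bar3: sawn sandstone bar, buff, 68 x 22 x 22 mm (square section, all bars alike), about 85 g; origin at its centre, x along its length. Starts flat in the drawer with its length along the drawer's slide, neighbours about 43 mm apart; absent (None) in some starts
- bar4: sawn sandstone bar, buff, 68 x 22 x 22 mm (square section, all bars alike), about 85 g; origin at its centre, x along its length. Starts flat in the drawer with its length along the drawer's slide, neighbours about 43 mm apart; absent (None) in some starts
- bar5: sawn sandstone bar, buff, 68 x 22 x 22 mm (square section, all bars alike), about 85 g; origin at its centre, x along its length. Starts flat in the drawer with its length along the drawer's slide, neighbours about 43 mm apart; absent (None) in some starts

How it is judged (in metres and radians):
On the way, in this order (a step that is already met when the one before it is completed fails the run):
1. the drawer has been pulled open by more than 100 mm (value of joint cab_drawer0 above 0.1 m), for 0.2 s.
2. every bar lies in the vise between the jaws, flat and roughly across the bed (x of bar1 in the frame of vise between -0.045 and 0.097 m and y of bar1 in the frame of vise between -0.02 and 0.02 m and z of bar1 in the frame of vise between 0.055 and 0.067 m and angle between the x axis of each of bar1, bar2, bar3, bar4, bar5 and the y axis of vise, either way round below 0.35 rad and x of bar2 in the frame of vise between -0.045 and 0.097 m and y of bar2 in the frame of vise between -0.02 and 0.02 m and z of bar2 in the frame of vise between 0.055 and 0.067 m and x of bar3 in the frame of vise between -0.045 and 0.097 m and y of bar3 in the frame of vise between -0.02 and 0.02 m and z of bar3 in the frame of vise between 0.055 and 0.067 m and x of bar4 in the frame of vise between -0.045 and 0.097 m and y of bar4 in the frame of vise between -0.02 and 0.02 m and z of bar4 in the frame of vise between 0.055 and 0.067 m and x of bar5 in the frame of vise between -0.045 and 0.097 m and y of bar5 in the frame of vise between -0.02 and 0.02 m and z of bar5 in the frame of vise between 0.055 and 0.067 m), for 0.2 s.
3. the sliding jaw presses on the row of bars with more than 20 N (contact force between vise_pad and anything else above 20 N), for 0.2 s.
At the end, for the whole second after the job is handed in: every bar lies flat on the vise bed between the jaws (centre within 13 mm of the vise's centre line, across to within 7 degrees, at rest), the sliding jaw's rubber face presses on the row with more than 20 N (2 mm of squeeze), and the drawer is shut to within 8 mm (x of bar1 in the frame of vise between -0.045 and 0.097 m and y of bar1 in the frame of vise between -0.013 and 0.013 m and z of bar1 in the frame of vise between 0.055 and 0.067 m and angle between the x axis of each of bar1, bar2, bar3, bar4, bar5 and the y axis of vise, either way round below 0.12 rad and x of bar2 in the frame of vise between -0.045 and 0.097 m and y of bar2 in the frame of vise between -0.013 and 0.013 m and z of bar2 in the frame of vise between 0.055 and 0.067 m and x of bar3 in the frame of vise between -0.045 and 0.097 m and y of bar3 in the frame of vise between -0.013 and 0.013 m and z of bar3 in the frame of vise between 0.055 and 0.067 m and x of bar4 in the frame of vise between -0.045 and 0.097 m and y of bar4 in the frame of vise between -0.013 and 0.013 m and z of bar4 in the frame of vise between 0.055 and 0.067 m and x of bar5 in the frame of vise between -0.045 and 0.097 m and y of bar5 in the frame of vise between -0.013 and 0.013 m and z of bar5 in the frame of vise between 0.055 and 0.067 m and contact force between vise_pad and anything else above 20 N and value of joint cab_drawer0 below 0.008 m and linear speed of each of bar1, bar2, bar3, bar4, bar5 below 0.01 m/s); the robot touches nothing.
It fails at once if the bottle is shifted by more than 30 mm (distance of bottle from where it was at the start of the episode above 0.03 m).
It fails at once if the tin is shifted by more than 30 mm (distance of tin from where it was at the start of the episode above 0.03 m).
Of bar1, bar2, bar3, bar4, bar5 only 3 to 5 are there at a start; the rules pass over those that are not, and their reading is None.
At some moment in a run one of bar1, bar2, bar3, bar4, bar5 may be knocked a few centimetres aside while the robot is not near it.
Once in a run the grip may slacken for a moment while it holds something.
It also fails if it takes over 210 s, if anything falls off the work surface, if the arm or the gripper's body presses on something with over 40 N, if the wrist force passes 120 N, or if a joint passes its speed limit or range.

ROBOT

A 7-joint arm with a two-finger parallel gripper is mounted at the origin on the work surface. World frame = base frame: x ahead of the robot, y to its left, z up, the work surface at z = 0. Lengths are in mm, angles in rad, forces in N, time in s.
With the tool pointing down it reaches from about 400 to 850 mm from the base axis. Payload 4.5 kg.
Tool frame: the origin (TCP) lies on the centre line of the jaws, within the pads' length; the fingertips stand ctrl.tips_ahead ahead of it and the grasp point (between the pads) lies 8 mm behind it (ctrl.tips_ahead is the distance from the TCP to the fingertips, in mm); z points along the fingers, y is the direction in which the jaws open and shut (so a half turn about z gives the same grasp; the last joint's range is limited). The gripper opens to 88 mm and grips with 3 to 60 N. Pads are 18 mm wide; open, the fingers measure 123 mm over their backs; the gripper's body (75 mm by 187 mm) begins 45 mm behind the grasp point.
Start: joints at [1.375, 0.689, -0.195, 1.565, 0.157, 0.902, -0.215], TCP at [142.393, -608.589, 213.943] pointing down, gripper open.
Joint ranges: [-3.01, 3.01], [-0.46, 2.08], [-1.47, 1.51], [0.13, 2.56], [-1, 4.14], [0.04, 2.09], [-2.66, 2.66]. Speed limits (rad/s): [2.57, 2.57, 3.14, 3.14, 3.14, 3.14, 3.14].

INTERFACE

Orientations are given as a unit quaternion [w, x, y, z].
In Python, from bench import ctrl, eyes gives the robot as it stands.
- The arm moves only by the tool servo_tool, never from a script. Its argument "motion" is a list that holds one entry, the list of rows, each a list of 6 numbers: the shift along the tool's x, y, z in m, then the turn, a rotation vector about the tool's x, y, z in degrees. In form: [[[dx, dy, dz, rx, ry, rz], ...]]. A call has exactly 10 rows; each row shifts and turns the pose as measured when the row begins, along the tool's axes as they then stand; what a row does not reach is not made up. A row lasts 1/8 s, in which the tool goes at most 62.5 mm and 10.7 degrees, less where a joint would pass 70% of its speed; a pose out of reach is approached as far as the arm can. A call with a gripper value outside its range is refused whole. "grip" is the finger opening in m, from 0 to 0.0881, set as the call begins (left out, the last holds). The fingers move at their own pace and stop on an object; the grip force is fixed at half the most. Time passes only in rows, so rows that do not move let the fingers close, or fill a call up. It gives the time, the measured TCP pose, the force and the opening at its end, in the units of the state.
- ctrl.read_state(): the state, without advancing time (a new reading comes with each control period).
- eyes.capture(name): name is "scene" or "top"; returns a dict with "frame" (384x512x3 uint8, red, green, blue), "fx", "fy", "cx", "cy" (pixels), "R" (3x3) and "t" (3): a world point X has camera coordinates R X + t. Camera axes: x right, y down, z forward; pixel columns grow to the right and rows downward; lengths in mm; the calibration is good to about 2 mm. A picture is of the moment at which its call begins. There is no depth.
- ctrl.hand_in(): hands the job in, once; it reports no verdict.
The state is a dict: "time_s": time; "joints": joint angles; "qd": joint speeds; "tau": joint torques, N m; "tcp_pos": TCP position; "orientation": TCP orientation; "wrist_force": force on the tool from outside, world axes, zero at the start; "torque": the same for the moment, N m; "grip_width": finger opening in mm.
Only numpy, scipy, OpenCV 4.12 (cv2) and the standard library are available. Lean on these libraries where they do the work, as an engineer would, in place of code of your own. Each camera call takes 0.05 s, during which the arm holds its last target. There are 200 camera calls.

## Working session

There is one attempt and no reset: what is moved stays moved. The work goes in short steps, Python scripts to look and compute and a tool call to move; the robot and the scene stay as the last step left them, time stands still between calls to the robot, and variables do not carry over. Pictures are saved under pics/ and viewed, about 12 in all and at most 16, crops included, and the job is handed in when it is done.

Besides the shell and the picture viewer there is one more tool, called after "Call:" by a JSON object that holds its "op" and its "data", one argument or row to a line. servo_tool: Moves the arm, as the interface text tells. Its arguments: {"type":"object","properties":{"motion":{"type":"array","items":{"type":"array","items":{"type":"array","items":{"type":"number"}}}},"grip":{"type":"number"}},"required":["motion"]}

```bash
ls; mkdir -p pics
cat > h.py <<'E'
import sys; sys.path.insert(0,'.')
import numpy as np, cv2
from bench import ctrl, eyes
def shot(name,fn,crop=None,scale=1):
    c=eyes.capture(name); im=c['frame'][:,:,::-1]
    if crop: x0,y0,x1,y1=crop; im=im[y0:y1,x0:x1]
    cv2.imwrite('pics/'+fn,cv2.resize(im,None,fx=scale,fy=scale,interpolation=cv2.INTER_CUBIC)); return c
def ray(c,u,v,z):
    R=np.array(c['R']);t=np.array(c['t']);d=R.T@np.array([(u-c['cx'])/c['fx'],(v-c['cy'])/c['fy'],1]);o=-R.T@t
    return o+d*(z-o[2])/d[2]
def proj(c,X):
    p=np.array(c['R'])@np.array(X)+np.array(c['t']); return c['fx']*p[0]/p[2]+c['cx'],c['fy']*p[1]/p[2]+c['cy']
E
python3 - <<'E'
from h import *
import pickle
s=ctrl.read_state(); print(s, ctrl.tips_ahead)
for n in('scene','top'):
    c=shot(n,n+'0.png',None,1.5); print(n,c['fx'],c['cx'],c['cy'],np.round(-np.array(c['R']).T@np.array(c['t'])),np.round(c['R'],3).tolist())
    pickle.dump(c,open(n+'.pkl','wb'))
E
```

```text
pics
{'time_s': 0.0, 'joints': array([ 1.37481734,  0.69000012, -0.19450255,  1.56634096,  0.15728858,
        0.9024904 , -0.21509323]), 'qd': array([ 0.00097127, -0.0007021 ,  0.00113754,  0.00014847, -0.00016046,
       -0.00072397,  0.00174808]), 'tau': array([-6.42583818e-04, -5.27555323e+01, -1.26679637e+00, -1.53423929e+01,
       -5.25728508e-02,  6.70232388e-03,  1.77998295e-04]), 'tcp_pos': array([ 142.14246531, -607.9251936 ,  213.10052917]), 'orientation': array([-9.08771676e-04,  9.93402741e-01,  1.14674057e-01, -1.70193351e-04]), 'wrist_force': array([ 0.08124631, -0.27340158, -0.51228044]), 'torque': array([-0.02578397, -0.00637824,  0.05426003]), 'grip_width': 88.1922199106084} 11.0
scene 357.83794494133167 261.68997198608264 189.8196696592254 [1043. -194.  826.] [[0.343, 0.939, 0.001], [0.779, -0.283, -0.559], [-0.525, 0.193, -0.829]]
top 362.77269001600325 256.1302599303342 186.20061926785252 [ 408.   -3. 1204.] [[0.026, -1.0, -0.002], [-0.984, -0.025, -0.176], [0.176, 0.007, -0.984]]
```

View pics/scene0.png

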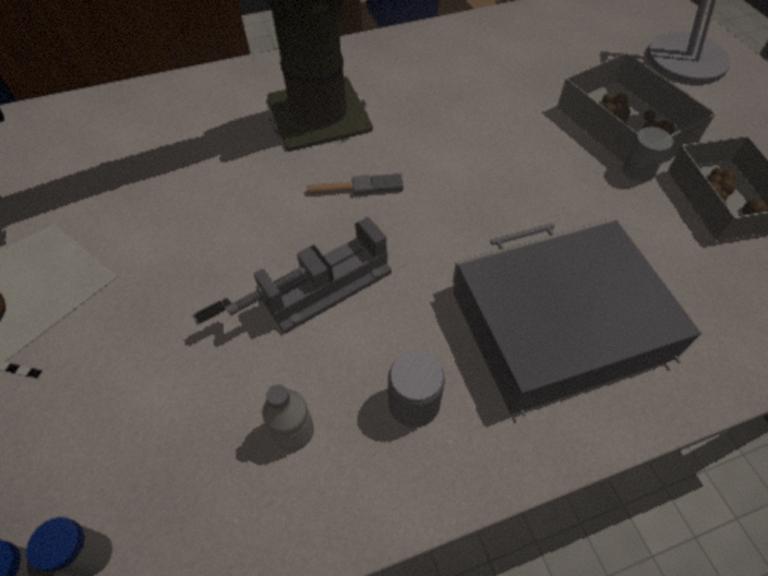

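View pics/top0.png

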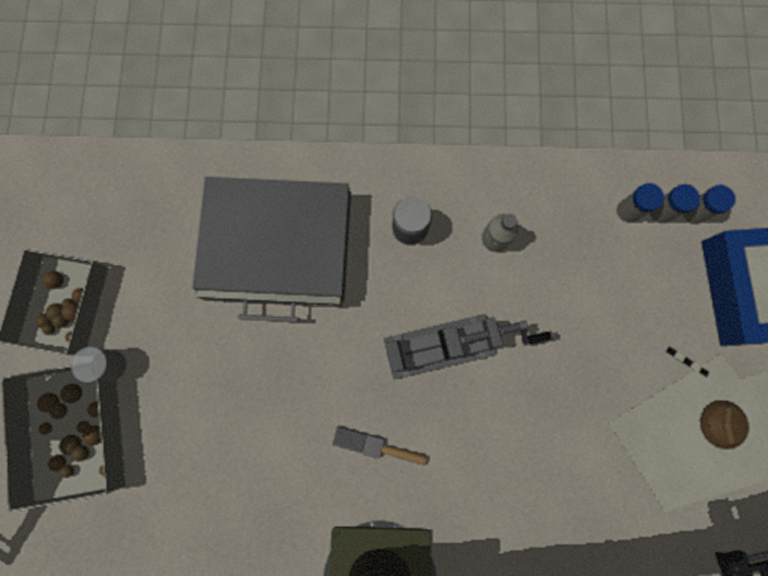

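Scene: the robot base is at the bottom of the top view. The vise (enlarged top view) spans about (387,370) to (500,335), with the crank handle at (542,337). The cabinet is at (200-350, 178-305) with its handle at (278,318), the tin at (411,217) and the bottle at (503,230). I'll enlarge the vise and cabinet.

Run:
```python
import pickle,cv2,numpy as np
c=pickle.load(open('top.pkl','rb'));f=c['frame'][:,:,::-1]
a=cv2.resize(f[200:260,250:380],None,fx=6,fy=6,interpolation=cv2.INTER_CUBIC)
b=cv2.resize(f[110:220,120:250],None,fx=4,fy=4,interpolation=cv2.INTER_CUBIC)
a=cv2.convertScaleAbs(a,alpha=1.8);b=cv2.convertScaleAbs(b,alpha=1.8)
cv2.imwrite('pics/a.png',a);cv2.imwrite('pics/b.png',b)
```

```text
(no output)
```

View pics/a.png

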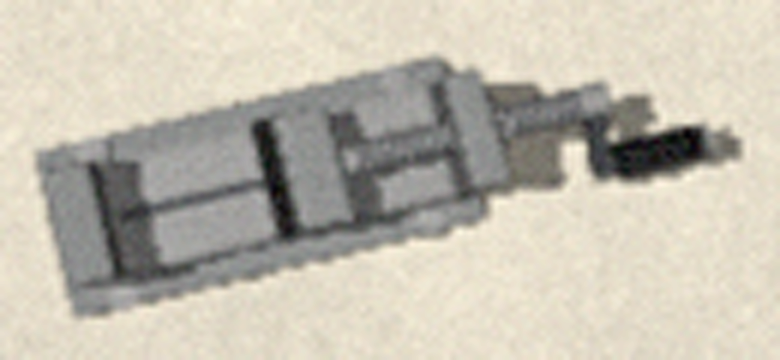

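View pics/b.png

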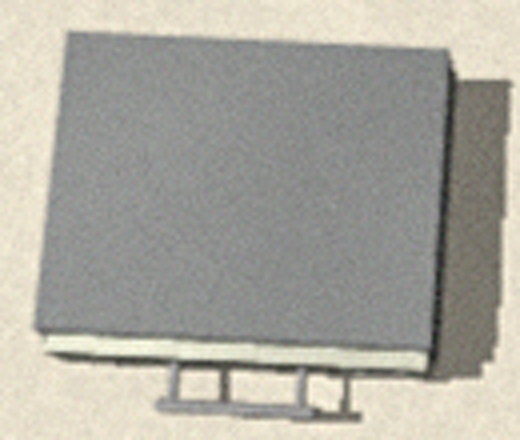

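```bash
cat > fit.py <<'E'
from h import *
import pickle
from scipy.optimize import least_squares
c=pickle.load(open('top.pkl','rb'))
def T(p,X): 
    cs,sn=np.cos(p[2]),np.sin(p[2]); return np.array([p[0]+cs*X[0]-sn*X[1],p[1]+sn*X[0]+cs*X[1],X[2]])
V=[((92,163),(96,-30,94)),((120,277),(96,30,94)),((445,75),(-85,-30,100)),((474,190),(-85,30,100)),((477,68),(-105,-30,100)),((514,180),(-105,30,100))]
B=[((40,155),(125,-46)),((78,313),(125,46)),((440,58),(-105,-46)),((487,217),(-105,46))]
def fv(q):
    r=[]
    for (u,v),X in V: a=proj(c,T(q,X)); r+=[a[0]-250-u/6,a[1]-200-v/6]
    for (u,v),X in B: a=proj(c,T(q,X+(q[3],))); r+=[a[0]-250-u/6,a[1]-200-v/6]
    return r
s=least_squares(fv,[450,-100,1.5,15],loss='soft_l1'); print('vise',s.x,np.round(s.fun,1)); v=s.x
for uv,z in [((255,122),88),((278,238),88),((275,115),94),((295,235),94),((610,160),None),((705,145),None)]:
    for zz in ([z] if z else [78,60,100,118]):
        w=ray(c,250+uv[0]/6,200+uv[1]/6,zz)-T(v,(0,0,0)); cs,sn=np.cos(v[2]),np.sin(v[2]); print(uv,zz,round(cs*w[0]+sn*w[1],1),round(-sn*w[0]+cs*w[1],1))
C=[((68,32),(130,155,90)),((448,48),(130,-155,90)),((38,330),(-115,155,90)),((432,345),(-115,-155,90)),((160,405),(-165,60,52)),((315,411),(-165,-60,52))]
def fc(q):
    r=[]
    for (u,v),X in C: a=proj(c,T(q,X)); r+=[a[0]-120-u/4,a[1]-110-v/4]
    return r
s=least_squares(fc,[700,200,0],loss='soft_l1'); print('cab',s.x,np.round(s.fun,1)); print('handle',T(s.x,(-165,0,52)))
E
python3 fit.py
```

```text
vise [ 478.00755244 -130.00830041    1.8342265    10.29705582] [ 0.8 -0.5  0.9 -0.1 -0.4  0.   0.1  0.1  0.6 -0.4 -0.2  0.2 -0.9 -0.1
 -0.6  1.3  0.1 -0.4 -0.2  0.4]
(255, 122) 88 12.3 -30.1
(278, 238) 88 15.8 29.6
(275, 115) 94 2.2 -30.8
(295, 235) 94 7.8 30.2
(610, 160) 78 -161.5 31.3
(610, 160) 60 -166.4 31.2
(610, 160) 100 -155.6 31.4
(610, 160) 118 -150.8 31.4
(705, 145) 78 -211.3 35.4
(705, 145) 60 -216.9 35.4
(705, 145) 100 -204.4 35.4
(705, 145) 118 -198.8 35.4
cab [ 6.89303266e+02  2.43219979e+02 -1.63802213e-02] [-0.4 -0.2  0.4 -0.4 -0.8  0.1  0.2  0.5  0.9 -0.1 -0.3  0. ]
handle [524.32540122 245.92259515  52.        ]
```

```bash
cat >> fit.py <<'E'
cs=pickle.load(open('scene.pkl','rb'))
for a in (29.26,29.6,30.0,30.4):
    s12=12*a/2/np.pi
    E=[T(v,(-251+s12+d,-40*np.sin(a),78+40*np.cos(a))) for d in(-24,24)]
    print(a,[np.round(proj(cs,e),1) for e in E],[np.round((np.array(proj(c,e))-[250,200])*6) for e in E], 'pad',s12-44)
f=cs['frame'][:,:,::-1]
cv2.imwrite('pics/c.png',cv2.convertScaleAbs(cv2.resize(f[135:225,120:265],None,fx=5,fy=5,interpolation=cv2.INTER_CUBIC),alpha=1.6))
for X in [(96,-30,94),(96,30,94),(-85,-30,100),(-85,30,100),(125,-46,10),(-105,-46,10)]: print(X,np.round((np.array(proj(cs,T(v,X)))-[120,135])*5))
E
python3 fit.py | tail -10
```

```text
29.26 [array([128.3, 211.6]), array([146.1, 202.2])] [array([706., 141.]), array([618., 162.])] pad 11.882483618426292
29.6 [array([126.1, 207.4]), array([144.1, 198. ])] [array([715., 149.]), array([626., 171.])] pad 12.531835786241231
30.0 [array([124.3, 203.6]), array([142.5, 194.2])] [array([723., 149.]), array([633., 171.])] pad 13.295779513082323
30.4 [array([123.5, 201.8]), array([142.1, 192.2])] [array([727., 137.]), array([636., 159.])] pad 14.059723239923414
(96, -30, 94) [635. 132.]
(96, 30, 94) [573.  60.]
(-85, -30, 100) [325. 292.]
(-85, 30, 100) [268. 210.]
(125, -46, 10) [699. 220.]
(-105, -46, 10) [336. 427.]
```

View pics/c.png

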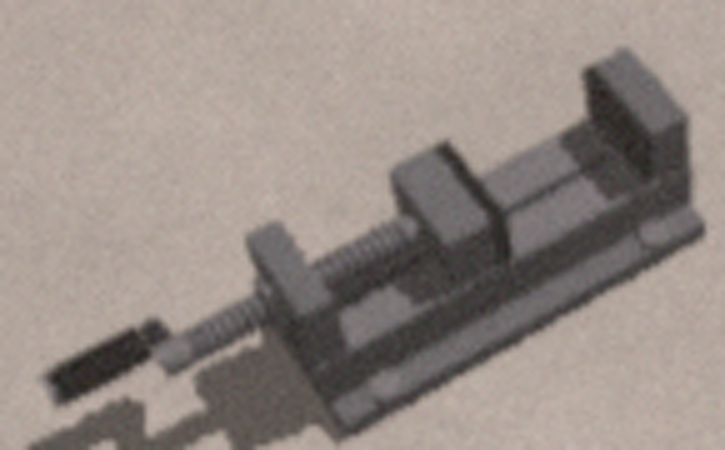

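```bash
cat >> fit.py <<'E'
print('JOINT')
S=[((585,70),(96,30,94)),((655,130),(96,-30,94)),((335,295),(-85,-30,100)),((280,225),(-85,30,100)),((705,225),(125,-46,None)),((340,440),(-105,-46,None))]
def fj(q):
    r=list(fv(q))
    for (u,w),X in S:
        X=X[:2]+((X[2] if X[2] else q[3]),); a=proj(cs,T(q,X)); r+=[a[0]-120-u/5,a[1]-135-w/5]
    a=q[4]; s12=12*a/2/np.pi
    E=[T(q,(-251+s12+d,-40*np.sin(a),78+40*np.cos(a))) for d in(-24,24)]
    for e,p,p2 in zip(E,[(705,143),(612,160)],[(55,388),(150,338)]):
        m=proj(c,e); r+=[m[0]-250-p[0]/6,m[1]-200-p[1]/6]
        m=proj(cs,e); r+=[m[0]-120-p2[0]/5,m[1]-135-p2[1]/5]
    return r
for a0 in (29.2,30.4):
    s=least_squares(fj,[478,-130,1.83,10,a0],loss='soft_l1'); print(s.cost,np.round(s.x,3)); print(np.round(s.fun[20:],1))
E
python3 fit.py | sed -n '/JOINT/,$p'
```

```text
JOINT
16.839703182756093 [ 479.198 -127.9      1.83     4.958   29.19 ]
[-1.4 -1.8 -3.   0.6 -1.1 -0.5 -1.5 -2.9 -0.4  0.4  0.3 -1.7 -0.9 -0.9
 -1.4 -0.2  0.  -0.2 -2.6  0.5]
16.839703182880598 [ 479.198 -127.9      1.83     4.958   29.19 ]
[-1.4 -1.8 -3.   0.6 -1.1 -0.5 -1.5 -2.9 -0.4  0.4  0.3 -1.7 -0.9 -0.9
 -1.4 -0.2  0.  -0.2 -2.6  0.5]
```

```bash
cat >> h.py <<'E'
from scipy.spatial.transform import Rotation as Ro
VIS=np.array([479.2,-127.9,1.83]); CAB=np.array([689.3,243.2,-0.0164])
def W(F,X):
    cs,sn=np.cos(F[2]),np.sin(F[2]); return np.array([F[0]+cs*X[0]-sn*X[1],F[1]+sn*X[0]+cs*X[1],X[2]])
def inv(F,P):
    d=np.array(P[:2])-F[:2]; cs,sn=np.cos(F[2]),np.sin(F[2]); return np.array([cs*d[0]+sn*d[1],-sn*d[0]+cs*d[1],P[2]])
def pose():
    s=ctrl.read_state(); q=np.array(s['orientation']); return np.array(s['tcp_pos']),Ro.from_quat(q[[1,2,3,0]]),s
def down(yaw): return Ro.from_euler('z',yaw)*Ro.from_euler('x',np.pi)
def plan(wps,total=None):
    """wps: (xyz, yaw, nrows) world TCP; prints rows in the tool frame"""
    p,r,s=pose(); print('t',round(s['time_s'],2),'p',np.round(p,1),'yaw',round(np.arctan2(*r.as_matrix()[[1,0],[0,0]]),3),'grip',round(s['grip_width'],1),'F',np.round(s['wrist_force'],1))
    rows=[]
    for x,yaw,n in wps:
        x=np.array(x,float); g=down(yaw); dv=(r.inv()*g).as_rotvec(); p0,r0=p,r
        for i in range(n):
            rn=r0*Ro.from_rotvec(dv*(i+1)/n); pn=p0+(x-p0)*(i+1)/n
            a=r.inv().apply(pn-p)/1000; b=np.degrees((r.inv()*rn).as_rotvec())
            rows.append([round(float(k),4) for k in a]+[round(float(k),1) for k in b]); p,r=pn,rn
    while len(rows)%10: rows.append([0]*6)
    for i in range(0,len(rows),10): print(str([rows[i:i+10]]).replace('-0.0,','0,').replace('0.0,','0,').replace(' ',''))
E
python3 - <<'E'
from h import *
h=W(CAB,(-165,0,52)); print(h, W(VIS,(-195.3,32.8,58)))
plan([((450,-250,213),0.9,10),((h[0],h[1],190),1.554,10)])
E
```

```text
[524.3221887 245.9058787  52.       ] [ 497.55322432 -325.08288251   58.        ]
t 0.1 p [ 142.2 -608.   213.2] yaw 0.23 grip 88.4 F [ 0.7  0.8 -0.7]
[[[0.0381,-0.0278,0.0001,0,0,-3.8],[0.0399,-0.0252,0.0001,0,0,-3.8],[0.0415,-0.0225,0,0,0,-3.8],[0.0429,-0.0197,0,0,0,-3.8],[0.0441,-0.0168,0,0,0,-3.8],[0.0452,-0.0138,0,0,0,-3.8],[0.046,-0.0107,0,0,0,-3.8],[0.0466,-0.0076,0,0,0,-3.8],[0.047,-0.0045,0,0,0,-3.8],[0.0472,-0.0013,0,0,0,-3.8]]]
[[[0.0435,-0.025,0.0023,0,0,-3.7],[0.045,-0.0221,0.0023,0,0,-3.7],[0.0464,-0.0191,0.0023,0,0,-3.7],[0.0475,-0.0161,0.0023,0,0,-3.7],[0.0485,-0.0129,0.0023,0,0,-3.7],[0.0492,-0.0097,0.0023,0,0,-3.7],[0.0497,-0.0065,0.0023,0,0,-3.7],[0.05,-0.0032,0.0023,0,0,-3.7],[0.0501,0.0001,0.0023,0,0,-3.7],[0.05,0.0033,0.0023,0,0,-3.7]]]
```

Call:
{"op": "servo_tool", "data": {
  "motion": [
    [[0.0381,-0.0278,0,0,0,-3.8],[0.0399,-0.0252,0,0,0,-3.8],[0.0415,-0.0225,0,0,0,-3.8],[0.0429,-0.0197,0,0,0,-3.8],[0.0441,-0.0168,0,0,0,-3.8],[0.0452,-0.0138,0,0,0,-3.8],[0.046,-0.0107,0,0,0,-3.8],[0.0466,-0.0076,0,0,0,-3.8],[0.047,-0.0045,0,0,0,-3.8],[0.0472,-0.0013,0,0,0,-3.8]]
  ]
}}

```text
time_s: 1.35
tcp_pos: [452.9, -240.8, 209.7]
orientation: [-0.003, 0.899, 0.437, -0.002]
wrist_force: [0.8, 0.0, 0.5]
grip_width: 88.1
```

Call:
{"op": "servo_tool", "data": {
  "motion": [
    [[0.0435,-0.025,0.0023,0,0,-3.7],[0.045,-0.0221,0.0023,0,0,-3.7],[0.0464,-0.0191,0.0023,0,0,-3.7],[0.0475,-0.0161,0.0023,0,0,-3.7],[0.0485,-0.0129,0.0023,0,0,-3.7],[0.0492,-0.0097,0.0023,0,0,-3.7],[0.0497,-0.0065,0.0023,0,0,-3.7],[0.05,-0.0032,0.0023,0,0,-3.7],[0.0501,0,0.0023,0,0,-3.7],[0.05,0.0033,0.0023,0,0,-3.7]]
  ],
  "grip": 0.024
}}

```text
time_s: 2.6
tcp_pos: [524.4, 270.2, 184.8]
orientation: [-0.002, 0.707, 0.707, -0.002]
wrist_force: [0.8, 0.3, 0.8]
grip_width: 24.2
```

Run:
```python
from h import *
h=W(CAB,(-165,0,52)); print(ctrl.read_state()['joints'])
plan([((h[0],h[1],150),1.554,6),((h[0],h[1],150),1.554,2)])
```

```text
[-0.28974205  0.70831312 -0.45835206  1.69213156  0.39144224  0.83840753
 -0.91949318]
t 2.6 p [524.4 270.2 184.8] yaw 1.57 grip 24.2 F [0.8 0.3 0.8]
[[[-0.004,0,0.0058,-0.1,0,0.2],[-0.004,0,0.0058,-0.1,0,0.2],[-0.004,0,0.0058,-0.1,0,0.2],[-0.004,0,0.0058,-0.1,0,0.2],[-0.004,0.0001,0.0058,-0.1,0,0.2],[-0.004,0.0001,0.0058,-0.1,0,0.2],[0,0,0,0,0,0.0],[0,0,0,0,0,0.0],[0,0,0,0,0,0],[0,0,0,0,0,0]]]
```

Call:
{"op": "servo_tool", "data": {
  "motion": [
    [[-0.004,0,0.012,0,0,0.2],[-0.004,0,0.018,0,0,0.2],[-0.004,0,0.02,0,0,0.2],[-0.004,0,0.02,0,0,0.2],[-0.004,0,0.02,0,0,0.1],[-0.004,0,0.02,0,0,0],[0,0,0.016,0,0,0],[0,0,0.01,0,0,0],[0,0,0,0,0,0],[0,0,0,0,0,0]]
  ]
}}

```text
time_s: 3.85
tcp_pos: [521.0, 241.3, 40.9]
orientation: [-0.002, 0.714, 0.7, -0.006]
wrist_force: [-0.1, 0.3, -0.4]
grip_width: 23.8
```

Run:
```python
from h import *
h=W(CAB,(-165,0,52))
plan([((h[0],h[1],44),1.554,3)])
c=shot('top','d.png',(130,140,270,240),5)
print([np.round((np.array(proj(c,W(CAB,X)))-[130,140])*5) for X in [(-165,60,52),(-165,-60,52)]])
```

```text
t 3.85 p [521.  241.3  40.9] yaw 1.552 grip 23.8 F [-0.1  0.3 -0.4]
[[[0.0015,0.0011,-0.0011,-0.2,0.1,-0.0],[0.0015,0.0011,-0.0011,-0.2,0.1,-0.0],[0.0015,0.0011,-0.0011,-0.2,0.1,-0.0],[0,0,0,0,0,0],[0,0,0,0,0,0],[0,0,0,0,0,0],[0,0,0,0,0,0],[0,0,0,0,0,0],[0,0,0,0,0,0],[0,0,0,0,0,0]]]
[array([155., 356.]), array([342., 364.])]
```

Call:
{"op": "servo_tool", "data": {
  "motion": [
    [[0,0,0,0,0,0],[0,0,0,0,0,0],[0,0,0,0,0,0],[0,0,0,0,0,0],[0,-0.005,0,0,0,0],[0,-0.01,0,0,0,0],[0,-0.015,0,0,0,0],[0,-0.015,0,0,0,0],[0,-0.01,0,0,0,0],[0,0,0,0,0,0]]
  ],
  "grip": 0.0
}}

```text
time_s: 5.15
tcp_pos: [461.9, 243.3, 42.9]
orientation: [-0.003, 0.713, 0.701, -0.005]
wrist_force: [0.9, 0.3, 0.2]
grip_width: 0.6
```

Run:
```python
from h import *
a=eyes.capture('top');b=eyes.capture('scene')
A=cv2.resize(a['frame'][120:250,110:250],(560,520),interpolation=cv2.INTER_CUBIC)
A=cv2.imread('pics/d.png')[:,:,::-1] if 0 else A
B=cv2.resize(b['frame'][110:240,290:490],(800,520),interpolation=cv2.INTER_CUBIC)
cv2.imwrite('pics/e.png',cv2.convertScaleAbs(cv2.resize(np.hstack([A,B]),(800,306))[:,:,::-1],alpha=1.5))
```

```text
(no output)
```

View pics/e.png

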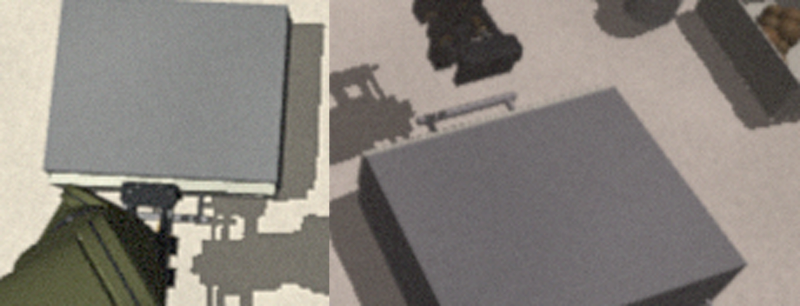

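Run:
```python
from h import *
c=eyes.capture('scene'); t=eyes.capture('top')
for n,P in dict(tcp=(462,243,43),body=(462,243,110),h1=W(CAB,(-165,60,52)),h2=W(CAB,(-165,-60,52)),r1=W(CAB,(-115,155,90)),r2=W(CAB,(-115,-155,90)),f1=W(CAB,(-130,155,78)),f2=W(CAB,(-130,-155,78))).items(): print(n,np.round(proj(c,P)),np.round(proj(t,P)))
cv2.imwrite('pics/f.png',cv2.convertScaleAbs(cv2.resize(c['frame'][100:190,300:430],None,fx=6,fy=6,interpolation=cv2.INTER_CUBIC)[:,:,::-1],alpha=1.7))
```

```text
tcp [334. 142.] [180. 232.]
body [338. 126.] [175. 231.]
h1 [365. 150.] [161. 211.]
h2 [326. 161.] [198. 213.]
r1 [408. 146.] [129. 193.]
r2 [303. 176.] [228. 197.]
f1 [404. 145.] [130. 198.]
f2 [300. 174.] [228. 202.]
```

View pics/f.png

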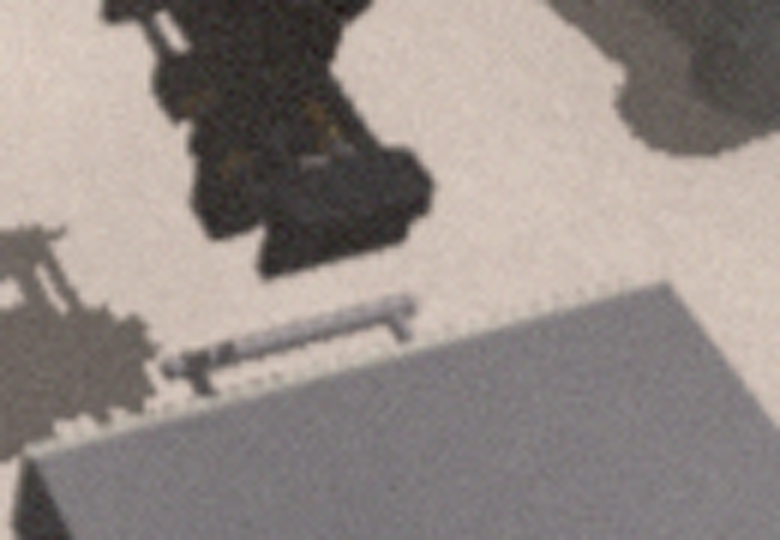

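Run:
```python
from h import *
import pickle
c=pickle.load(open('scene.pkl','rb')); t=pickle.load(open('top.pkl','rb'))
p,r,s=pose(); M=r.as_matrix()
f=lambda X:p+M@np.array(X)
for n,X in dict(tipL=(0,17,11),tipR=(0,-17,11),b1=(37,93,-53),b2=(-37,93,-53),b3=(37,-93,-53),b4=(-37,-93,-53)).items():
    print(n,np.round(f(X)),np.round((np.array(proj(c,f(X)))-[300,100])*6),np.round(proj(t,f(X))))
print(s['joints'],s['wrist_force'])
```

```text
tipL [481. 243.  32.] [219. 296.] [181. 226.]
tipR [447. 243.  32.] [189. 245.] [180. 237.]
b1 [558. 279.  95.] [395. 307.] [167. 199.]
b2 [557. 205.  95.] [244. 349.] [191. 200.]
b3 [372. 282.  97.] [214.  28.] [161. 261.]
b4 [371. 208.  97.] [74. 62.] [186. 262.]
[-0.40571428  0.84972637 -0.27204952  1.98271955  0.55017483  0.38996666
 -1.12511156] [0.34473297 0.56411787 0.12871091]
```

Call:
{"op": "servo_tool", "data": {
  "motion": [
    [[0,0,0.003,0,0,0],[0,0,0.003,0,0,0],[0,0,0.003,0,0,0],[0,0,0.003,0,0,0],[0,0,0.003,0,0,0],[0,0,0.003,0,0,0],[0,0,0.002,0,0,0],[0,0,0,0,0,0],[0,0,0,0,0,0],[0,0,0,0,0,0]]
  ]
}}

```text
time_s: 6.6
tcp_pos: [464.6, 243.0, 21.1]
orientation: [-0.002, 0.714, 0.7, -0.004]
wrist_force: [0.3, -0.1, 0.4]
grip_width: 0.7
```

Run:
```python
from h import *
p,r,s=pose(); print(p)
c=eyes.capture('scene'); t=eyes.capture('top')
for n,P in dict(tip=p-[0,0,11],up=p+[0,0,100]).items(): print(n,np.round((np.array(proj(c,P))-[250,40])*4),np.round((np.array(proj(t,P))-[110,160])*4))
A=cv2.resize(c['frame'][40:190,250:400],None,fx=4,fy=4,interpolation=cv2.INTER_CUBIC)
B=cv2.resize(t['frame'][160:310,110:260],None,fx=4,fy=4,interpolation=cv2.INTER_CUBIC)
cv2.imwrite('pics/g.png',cv2.convertScaleAbs(cv2.resize(np.hstack([A,B])[:,:,::-1],(800,400)),alpha=2.2))
```

```text
[464.60012491 242.99153464  21.11026371]
tip [331. 441.] [288. 286.]
up [358. 334.] [258. 278.]
```

View pics/g.png

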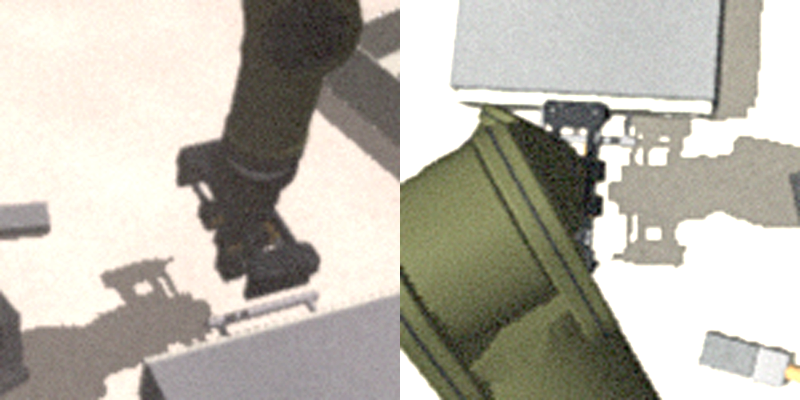

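Call:
{"op": "servo_tool", "data": {
  "motion": [
    [[0,0,0.002,0,0,0],[0,0,0.002,0,0,0],[0,0,0.002,0,0,0],[0,0,0.002,0,0,0],[0,0,0.002,0,0,0],[0,0,0.002,0,0,0],[0,0,0.002,0,0,0],[0,0,0,0,0,0],[0,0,0,0,0,0],[0,0,0,0,0,0]]
  ]
}}

```text
time_s: 7.95
tcp_pos: [464.5, 242.9, 6.1]
orientation: [-0.002, 0.714, 0.7, -0.004]
wrist_force: [-0.3, -0.4, 0.6]
grip_width: 0.4
```

Call:
{"op": "servo_tool", "data": {
  "motion": [
    [[0,0,0.002,0,0,0],[0,0,0.002,0,0,0],[0,0,0.002,0,0,0],[0,0,0.002,0,0,0],[0,0,0.002,0,0,0],[0,0,0.002,0,0,0],[0,0,0.002,0,0,0],[0,0,0,0,0,0],[0,0,0,0,0,0],[0,0,0,0,0,0]]
  ]
}}

```text
time_s: 9.2
tcp_pos: [464.4, 243.0, -9.0]
orientation: [-0.002, 0.714, 0.7, -0.004]
wrist_force: [0.4, 0.2, 0.1]
grip_width: 0.4
```

Call:
{"op": "servo_tool", "data": {
  "motion": [
    [[0,0,0.002,0,0,0],[0,0,0.002,0,0,0],[0,0,0.002,0,0,0],[0,0,0.002,0,0,0],[0,0,0.002,0,0,0],[0,0,0.002,0,0,0],[0,0,0.001,0,0,0],[0,0,0.001,0,0,0],[0,0,0,0,0,0],[0,0,0,0,0,0]]
  ]
}}

```text
time_s: 10.45
tcp_pos: [464.3, 243.0, -23.9]
orientation: [-0.002, 0.714, 0.7, -0.004]
wrist_force: [0.1, -0.6, -0.5]
grip_width: 0.1
```

Call:
{"op": "servo_tool", "data": {
  "motion": [
    [[0,0,0.002,0,0,0],[0,0,0.002,0,0,0],[0,0,0.002,0,0,0],[0,0,0.002,0,0,0],[0,0,0.002,0,0,0],[0,0,0.002,0,0,0],[0,0,0.001,0,0,0],[0,0,0.001,0,0,0],[0,0,0,0,0,0],[0,0,0,0,0,0]]
  ]
}}

```text
time_s: 11.7
tcp_pos: [464.8, 243.2, -24.1]
orientation: [0.001, 0.714, 0.7, 0.0]
wrist_force: [0.7, 0.7, -1.1]
grip_width: 0.3
```

Run:
```python
from h import *
p,r,s=pose(); print(p,s['wrist_force'])
c=eyes.capture('scene')
for n,P in dict(tip0=(p[0],p[1],0),tip50=(p[0],p[1],50),h1=W(CAB,(-165,60,52)),h2=W(CAB,(-165,-60,52))).items(): print(n,np.round((np.array(proj(c,P))-[290,80])*7))
cv2.imwrite('pics/i.png',cv2.convertScaleAbs(cv2.resize(c['frame'][80:165,290:390],None,fx=7,fy=7,interpolation=cv2.INTER_CUBIC)[:,:,::-1],alpha=3))
```

```text
[464.78717347 243.16600319 -24.11410903] [ 0.69994275  0.74095915 -1.14444032]
tip0 [296. 507.]
tip50 [316. 428.]
h1 [525. 491.]
h2 [254. 567.]
```

View pics/i.png

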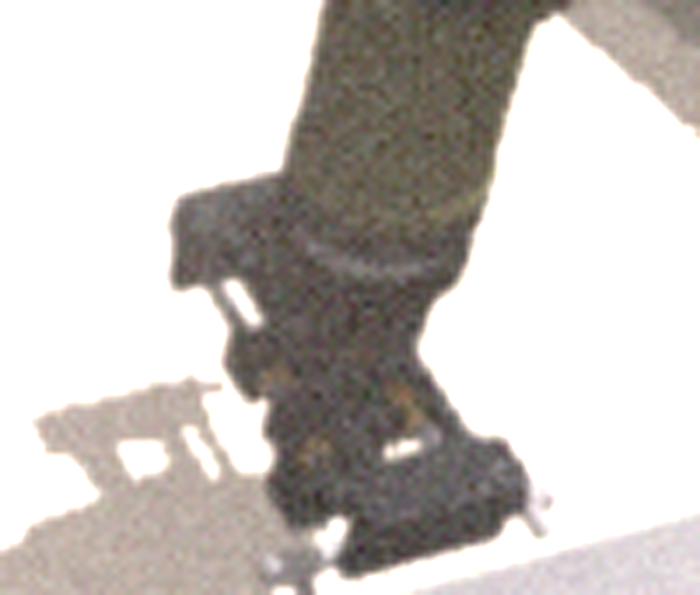

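Run:
```python
from h import *
import pickle
p,r,s=pose(); print(np.round(s['joints'],3),s['tau'].round(1),s['wrist_force'],s['torque'])
c=pickle.load(open('scene.pkl','rb'));t=pickle.load(open('top.pkl','rb'))
for uv in [(345,575),(500,520),(175,285),(300,520)]:
    print(uv,[np.round(ray(c,290+uv[0]/7,80+uv[1]/7,z)).tolist() for z in (0,25,50,75,100)])
```

```text
[-0.482  0.967 -0.148  2.     0.609  0.218 -1.184] [ -0.  -52.   -0.7  -3.5  -0.   -0.1  -0. ] [-0.38143124  0.30349468  0.10762421] [-0.01377385 -0.0832308   0.00633925]
(345, 575) [[505.0, 246.0, 0.0], [522.0, 232.0, 25.0], [538.0, 219.0, 50.0], [554.0, 206.0, 75.0], [570.0, 192.0, 100.0]]
(500, 520) [[501.0, 322.0, 0.0], [518.0, 306.0, 25.0], [534.0, 290.0, 50.0], [550.0, 275.0, 75.0], [567.0, 259.0, 100.0]]
(175, 285) [[327.0, 250.0, 0.0], [349.0, 236.0, 25.0], [370.0, 223.0, 50.0], [392.0, 209.0, 75.0], [414.0, 196.0, 100.0]]
(300, 520) [[472.0, 241.0, -0.0], [489.0, 228.0, 25.0], [506.0, 215.0, 50.0], [524.0, 202.0, 75.0], [541.0, 189.0, 100.0]]
```

Call:
{"op": "servo_tool", "data": {
  "motion": [
    [[0,0,-0.004,0,0,0],[0,0,-0.004,0,0,0],[0,0,0,0,0,0],[0,0,0.002,0,0,0],[0,0,0.002,0,0,0],[0,0,0.002,0,0,0],[0,0,0.002,0,0,0],[0,0,0.002,0,0,0],[0,0,0.002,0,0,0],[0,0,0.002,0,0,0]]
  ]
}}

```text
time_s: 13.0
tcp_pos: [464.8, 243.1, -24.4]
orientation: [0.003, 0.714, 0.7, 0.001]
wrist_force: [-3.4, -0.9, 21.7]
grip_width: 0.4
```

```bash
sed -i "s/return np.array(s\['tcp_pos'\]),/return np.array(s['tcp_pos'])+[0,0,35.4],/" h.py
python3 - <<'E'
from h import *
h=W(CAB,(-165,0,52))
plan([((464,245,85),1.554,4),((h[0],h[1],85),1.554,4)])
E
```

```text
t 13.0 p [464.8 243.1  11. ] yaw 1.552 grip 0.4 F [-3.4 -0.9 21.7]
[[[0.0004,-0.0001,-0.0185,0.1,0,-0.0],[0.0005,-0.0001,-0.0185,0.1,0,-0.0],[0.0005,-0.0002,-0.0185,0.1,0,-0.0],[0.0005,-0.0002,-0.0185,0.1,0,-0.0],[0.0005,0.0151,0,0,0,-0.0],[0.0005,0.0151,0,0,0,-0.0],[0.0005,0.0151,0,0,0,-0.0],[0.0005,0.0151,0,0,0,-0.0],[0,0,0,0,0,0],[0,0,0,0,0,0]]]
```

Call:
{"op": "servo_tool", "data": {
  "motion": [
    [[0,0,-0.018,0,0,0],[0,0,-0.019,0,0,0],[0,0,-0.018,0,0,0],[0,0,-0.018,0,0,0],[0,0.014,0,0,0,0],[0.001,0.015,0,0,0,0],[0.001,0.015,0,0,0,0],[0,0.013,0,0,0,0],[0,0,0,0,0,0],[0,0,0,0,0,0]]
  ],
  "grip": 0.024
}}

```text
time_s: 14.25
tcp_pos: [525.5, 242.1, 46.8]
orientation: [0.003, 0.714, 0.7, -0.001]
wrist_force: [-0.8, -0.0, 0.4]
grip_width: 23.7
```

Run:
```python
from h import *
h=W(CAB,(-165,0,52)); p,r,s=pose(); print(p,h)
c=eyes.capture('scene')
for uv in 'tip',: print(np.round((np.array(proj(c,(p[0],p[1],p[2]-11)))-[300,100])*6))
plan([((h[0],h[1],48),1.554,7)])
```

```text
[525.4849999  242.1250253   82.23281405] [524.3221887 245.9058787  52.       ]
[277. 310.]
t 14.3 p [525.5 242.   82.3] yaw 1.55 grip 24.2 F [ 0.7 -0.8 -0.3]
[[[0.0006,-0.0002,0.0049,0,0,-0.0],[0.0006,-0.0002,0.0049,0,0,-0.0],[0.0006,-0.0002,0.0049,0,0,-0.0],[0.0006,-0.0002,0.0049,0,0,-0.0],[0.0006,-0.0002,0.0049,0,0,-0.0],[0.0006,-0.0002,0.0049,0,0,-0.0],[0.0006,-0.0002,0.0049,0,0,-0.0],[0,0,0,0,0,0],[0,0,0,0,0,0],[0,0,0,0,0,0]]]
```

Call:
{"op": "servo_tool", "data": {
  "motion": [
    [[0,0,0.005,0,0,0],[0,0,0.005,0,0,0],[0,0,0.005,0,0,0],[0,0,0.005,0,0,0],[0,0,0.005,0,0,0],[0,0,0.005,0,0,0],[0,0,0.004,0,0,0],[0,0,0,0,0,0],[0,0,0,0,0,0],[0,0,0,0,0,0]]
  ]
}}

```text
time_s: 15.55
tcp_pos: [524.3, 242.2, 10.2]
orientation: [0.003, 0.714, 0.7, -0.001]
wrist_force: [0.1, 0.0, -0.2]
grip_width: 23.8
```

Call:
{"op": "servo_tool", "data": {
  "motion": [
    [[0,0,0,0,0,0],[0,0,0,0,0,0],[0,0,0,0,0,0],[0,0,0,0,0,0],[0,0,0,0,0,0],[0,0,0,0,0,0],[0,0,0,0,0,0],[0,-0.003,0,0,0,0],[0,-0.003,0,0,0,0],[0,0,0,0,0,0]]
  ],
  "grip": 0.0
}}

```text
time_s: 16.8
tcp_pos: [518.3, 242.4, 10.4]
orientation: [0.003, 0.714, 0.7, -0.001]
wrist_force: [-0.5, 0.7, -0.4]
grip_width: 9.7
```

Call:
{"op": "servo_tool", "data": {
  "motion": [
    [[0,-0.008,0,0,0,0],[0,-0.012,0,0,0,0],[0,-0.015,0,0,0,0],[0,-0.018,0,0,0,0],[0,-0.018,0,0,0,0],[0,-0.018,0,0,0,0],[0,-0.018,0,0,0,0],[0,-0.018,0,0,0,0],[0,-0.012,0,0,0,0],[0,-0.008,0,0,0,0]]
  ]
}}

```text
time_s: 18.05
tcp_pos: [362.7, 246.1, 10.7]
orientation: [0.001, 0.714, 0.7, -0.005]
wrist_force: [2.3, -1.0, -28.0]
grip_width: 9.4
```

Call:
{"op": "servo_tool", "data": {
  "motion": [
    [[0,-0.005,0,0,0,0],[0,-0.005,0,0,0,0],[0,-0.004,0,0,0,0],[0,-0.004,0,0,0,0],[0,-0.003,0,0,0,0],[0,-0.003,0,0,0,0],[0,0,0,0,0,0],[0,0,0,0,0,0],[0,0,0,0,0,0],[0,0,0,0,0,0]]
  ]
}}

```text
time_s: 19.3
tcp_pos: [347.8, 246.1, 10.5]
orientation: [0.012, 0.715, 0.699, -0.001]
wrist_force: [3.9, 0.2, -7.1]
grip_width: 9.6
```

Run:
```python
from h import *
p,r,s=pose()
plan([((348,246,175),1.554,6),((430,60,185),1.7,5),((498,-200,185),1.83,7),((498,-300,185),1.83,2)])
```

```text
t 19.3 p [347.8 246.1  45.9] yaw 1.548 grip 9.6 F [ 3.9  0.2 -7.1]
[[[-0.0004,0.0004,-0.0215,0.1,0.2,-0.1],[-0.0003,0.0003,-0.0215,0.1,0.2,-0.1],[-0.0003,0.0003,-0.0215,0.1,0.2,-0.1],[-0.0002,0.0002,-0.0215,0.1,0.2,-0.1],[-0.0001,0.0001,-0.0215,0.1,0.2,-0.1],[-0.0001,0.0001,-0.0215,0.1,0.2,-0.1],[-0.0369,0.017,-0.002,0,0,-1.7],[-0.0374,0.0159,-0.002,0,0,-1.7],[-0.0378,0.0148,-0.002,0,0,-1.7],[-0.0383,0.0137,-0.002,0,0,-1.7]]]
[[[-0.0387,0.0126,-0.002,0,0,-1.7],[-0.0381,0.0048,0,0,0,-1.1],[-0.0382,0.0041,0,0,0,-1.1],[-0.0382,0.0034,0,0,0,-1.1],[-0.0383,0.0027,0,0,0,-1.1],[-0.0383,0.002,0,0,0,-1.1],[-0.0384,0.0013,0,0,0,-1.1],[-0.0384,0.0006,0,0,0,-1.1],[-0.0483,-0.0128,0,0,0,0.0],[-0.0483,-0.0128,0,0,0,0.0]]]
```

First I release the handle in place, then rise and move away.

Call:
{"op": "servo_tool", "data": {
  "motion": [
    [[0,0,0,0,0,0],[0,0,0,0,0,0],[0,0,0,0,0,0],[0,0,-0.012,0,0,0],[0,0,-0.022,0,0,0],[0,0,-0.022,0,0,0],[0,0,-0.022,0,0,0],[0,0,-0.022,0,0,0],[0,0,-0.02,0,0,0],[0,0,-0.01,0,0,0]]
  ],
  "grip": 0.028
}}

```text
time_s: 20.55
tcp_pos: [341.8, 246.1, 135.5]
orientation: [0.012, 0.714, 0.7, -0.003]
wrist_force: [0.2, 0.5, 0.4]
grip_width: 27.8
```

Call:
{"op": "servo_tool", "data": {
  "motion": [
    [[-0.036,0.017,-0.003,0,0,-1.7],[-0.037,0.016,-0.003,0,0,-1.7],[-0.038,0.015,-0.002,0,0,-1.7],[-0.038,0.013,-0.002,0,0,-1.7],[-0.038,0.012,-0.002,0,0,-1.7],[-0.038,0.005,0,0,0,-1.1],[-0.038,0.004,0,0,0,-1.1],[-0.038,0.003,0,0,0,-1.1],[-0.038,0.003,0,0,0,-1.1],[-0.038,0.002,0,0,0,-1.1]]
  ]
}}

```text
time_s: 21.8
tcp_pos: [474.5, -129.2, 154.2]
orientation: [0.009, 0.616, 0.788, -0.004]
wrist_force: [0.6, 0.2, 0.4]
grip_width: 27.7
```

Call:
{"op": "servo_tool", "data": {
  "motion": [
    [[-0.038,0.001,0,0,0,-1.1],[-0.038,0,0,0,0,-1.1],[-0.048,-0.012,0,0,0,0],[-0.048,-0.012,0,0,0,0],[-0.01,0,0,0,0,0],[0,0,0,0,0,0],[0,0,0,0,0,0],[0,0,0,0,0,0],[0,0,0,0,0,0],[0,0,0,0,0,0]]
  ],
  "grip": 0.05
}}

```text
time_s: 23.05
tcp_pos: [499.2, -313.8, 153.8]
orientation: [0.005, 0.598, 0.801, -0.005]
wrist_force: [-0.5, 0.1, -0.2]
grip_width: 50.4
```

Run:
```python
from h import *
import pickle
p,r,s=pose(); print(p,np.arctan2(*r.as_matrix()[[1,0],[0,0]]))
c=eyes.capture('top'); pickle.dump(c,open('top2.pkl','wb'))
cv2.imwrite('pics/j.png',cv2.convertScaleAbs(cv2.resize(c['frame'][180:280,120:250],None,fx=6,fy=6,interpolation=cv2.INTER_CUBIC)[:,:,::-1],alpha=1.7))
```

```text
[ 499.22098684 -313.80835209  189.18287308] 1.8588891539584493
```

View pics/j.png

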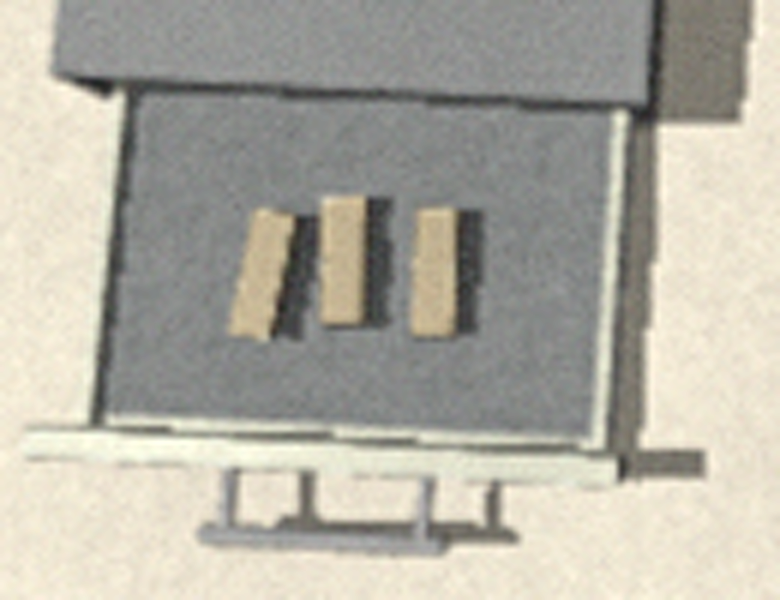

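```bash
cat >> h.py <<'E'
def bars(c,z,win,fr=None,mn=40):
    x0,y0,x1,y1=win; K=8
    im=cv2.resize(c['frame'][y0:y1,x0:x1],None,fx=K,fy=K,interpolation=cv2.INTER_CUBIC); im=cv2.GaussianBlur(im,(0,0),4).astype(int)
    m=((im[:,:,0]-im[:,:,2])>fr if fr else (im[:,:,0]-im[:,:,2])>28).astype(np.uint8)
    out=[]
    for k in cv2.findContours(m,cv2.RETR_EXTERNAL,cv2.CHAIN_APPROX_NONE)[0]:
        if cv2.contourArea(k)<mn*K*K: continue
        w=np.array([ray(c,x0+(q[0][0]+.5)/K-.5,y0+(q[0][1]+.5)/K-.5,z)[:2] for q in k],np.float32)
        (cx,cy),(a,b),_=(R:=cv2.minAreaRect(w)); bx=cv2.boxPoints(R); e=[bx[1]-bx[0],bx[2]-bx[1]]; L=max(e,key=lambda v:np.hypot(*v)); th=np.arctan2(L[1],L[0])
        th=(th+np.pi/2)%np.pi-np.pi/2
        M=cv2.moments(w.reshape(-1,1,2)); out.append((round(M['m10']/M['m00'],1),round(M['m01']/M['m00'],1),round(float(th),3),round(max(a,b),1),round(min(a,b),1)))
    return sorted(out,key=lambda o:-o[1])
E
python3 - <<'E'
from h import *
import pickle
c=pickle.load(open('top2.pkl','rb'))
f=c['frame'].astype(int); d=f[:,:,0]-f[:,:,2]
print(d[225,160:180],d[225,190:196], d[215,140:145])
for fr in (15,20,25,30): print(fr,bars(c,44,(145,205,210,245),fr))
E
```

```text
[20 31 28 28 30 28 24 10  1 -1  4 -2  1 15 29 29 27 28 28 29] [28 26 28 28 31 23] [ 1 -2  0 -1  2]
15 [(482.0, 297.4, -0.138, 67.7, 23.6), (490.6, 255.1, 0.029, 67.7, 24.8), (484.9, 205.7, 0.026, 67.6, 23.9)]
20 [(482.0, 297.6, -0.14, 65.7, 21.1), (490.7, 255.2, 0.035, 66.1, 22.7), (484.6, 205.8, 0.026, 65.6, 22.2)]
25 [(481.9, 297.9, -0.138, 63.4, 18.7), (491.0, 255.4, 0.013, 64.3, 20.3), (484.2, 205.8, 0.026, 63.2, 19.9)]
30 []
```

Run:
```python
from h import *
plan([((470,-60,180),1.7,6),((484.8,205.8,130),1.597,7),((484.8,205.8,75),1.597,5),((484.8,205.8,60),1.597,2)])
```

```text
t 23.1 p [ 499.3 -313.8  189.2] yaw 1.859 grip 49.9 F [-0.3  0.3  1.2]
[[[0.042,0.0073,0.0009,0,0.1,1.5],[0.0421,0.0062,0.001,0,0.1,1.5],[0.0423,0.0051,0.0011,0,0.1,1.5],[0.0424,0.004,0.0012,0,0.1,1.5],[0.0425,0.0029,0.0013,0,0.1,1.5],[0.0425,0.0017,0.0014,0,0.1,1.5],[0.0374,0.007,0.0071,0,0,0.8],[0.0375,0.0064,0.0071,0,0,0.8],[0.0376,0.0059,0.0071,0,0,0.8],[0.0377,0.0053,0.0071,0,0,0.8]]]
[[[0.0377,0.0048,0.0071,0,0,0.8],[0.0378,0.0042,0.0071,0,0,0.8],[0.0379,0.0037,0.0071,0,0,0.8],[0,0,0.011,0,0,0.0],[0,0,0.011,0,0,0.0],[0,0,0.011,0,0,0.0],[0,0,0.011,0,0,-0.0],[0,0,0.011,0,0,0.0],[0,0,0.0075,0,0,0.0],[0,0,0.0075,0,0,0.0]]]
```

Call:
{"op": "servo_tool", "data": {
  "motion": [
    [[0.042,0.007,0.001,0,0.1,1.5],[0.042,0.006,0.001,0,0.1,1.5],[0.042,0.005,0.001,0,0.1,1.5],[0.042,0.004,0.001,0,0.1,1.5],[0.042,0.003,0.001,0,0.1,1.5],[0.042,0.002,0.001,0,0.1,1.5],[0.037,0.007,0.007,0,0,0.8],[0.037,0.006,0.007,0,0,0.8],[0.037,0.006,0.007,0,0,0.8],[0.037,0.005,0.007,0,0,0.8]]
  ],
  "grip": 0.088
}}

```text
time_s: 24.35
tcp_pos: [482.6, 97.4, 116.8]
orientation: [0.004, 0.686, 0.728, 0.001]
wrist_force: [1.5, -0.3, 0.7]
grip_width: 88.0
```

Call:
{"op": "servo_tool", "data": {
  "motion": [
    [[0.037,0.005,0.007,0,0,0.8],[0.037,0.004,0.007,0,0,0.8],[0.03,0.003,0.007,0,0,0.8],[0,0,0.005,0,0,0],[0,0,0,0,0,0],[0,0,0,0,0,0],[0,0,0,0,0,0],[0,0,0,0,0,0],[0,0,0,0,0,0],[0,0,0,0,0,0]]
  ]
}}

```text
time_s: 25.6
tcp_pos: [490.6, 204.2, 90.4]
orientation: [0.005, 0.701, 0.713, 0.001]
wrist_force: [-0.5, -0.1, -0.3]
grip_width: 88.2
```

Run:
```python
from h import *
plan([((484.8,205.8,90),1.597,5),((484.8,205.8,43),1.597,5)])
```

```text
t 25.6 p [490.6 204.2 125.8] yaw 1.587 grip 88.2 F [-0.5 -0.1 -0.3]
[[[0.0004,-0.0012,0.0071,0.1,0.1,-0.1],[0.0004,-0.0012,0.0072,0.1,0.1,-0.1],[0.0004,-0.0012,0.0072,0.1,0.1,-0.1],[0.0004,-0.0012,0.0072,0.1,0.1,-0.1],[0.0004,-0.0012,0.0072,0.1,0.1,-0.1],[0,0,0.0094,0,0,-0.0],[0,0,0.0094,0,0,-0.0],[0,0,0.0094,0,0,-0.0],[0,0,0.0094,0,0,-0.0],[0,0,0.0094,0,0,-0.0]]]
```

Call:
{"op": "servo_tool", "data": {
  "motion": [
    [[0.0005,-0.001,0.01,0.1,0.1,-0.1],[0.0005,-0.001,0.012,0.1,0.1,-0.1],[0.0005,-0.001,0.012,0.1,0.1,-0.1],[0,-0.001,0.012,0.1,0.1,-0.1],[0,-0.001,0.012,0.1,0.1,-0.1],[0,0,0.01,0,0,0],[0,0,0.006,0,0,0],[0,0,0.003,0,0,0],[0,0,0,0,0,0],[0,0,0,0,0,0]]
  ]
}}

```text
time_s: 26.85
tcp_pos: [485.1, 206.0, 7.2]
orientation: [-0.002, 0.698, 0.717, 0.001]
wrist_force: [0.8, 0.6, -0.3]
grip_width: 88.2
```

Run:
```python
from h import *
plan([((484.8,205.8,43),1.597,3)])
```

```text
t 26.85 p [485.1 206.   42.6] yaw 1.598 grip 88.2 F [ 0.8  0.6 -0.3]
[[[-0.0001,-0.0001,-0.0001,0,-0.1,0.0],[-0.0001,-0.0001,-0.0001,0,-0.1,0.0],[-0.0001,-0.0001,-0.0001,0,-0.1,0.0],[0,0,0,0,0,0],[0,0,0,0,0,0],[0,0,0,0,0,0],[0,0,0,0,0,0],[0,0,0,0,0,0],[0,0,0,0,0,0],[0,0,0,0,0,0]]]
```

Perfect. Close, then lift.

Call:
{"op": "servo_tool", "data": {
  "motion": [
    [[0,0,0,0,0,0],[0,0,0,0,0,0],[0,0,0,0,0,0],[0,0,0,0,0,0],[0,0,0,0,0,0],[0,0,-0.01,0,0,0],[0,0,-0.022,0,0,0],[0,0,-0.025,0,0,0],[0,0,-0.025,0,0,0],[0,0,-0.022,0,0,0]]
  ],
  "grip": 0.03
}}

```text
time_s: 28.1
tcp_pos: [484.1, 204.7, 115.6]
orientation: [-0.002, 0.697, 0.717, -0.0]
wrist_force: [-0.0, 1.0, -0.8]
grip_width: 67.6
```

Run:
```python
from h import *
g=W(VIS,(81,0,0)); print(g)
plan([((470,50,165),1.7,4),((g[0],g[1],150),1.83,4)])
```

```text
[458.43881643 -49.60585426   0.        ]
t 28.1 p [484.1 204.7 151. ] yaw 1.598 grip 67.6 F [-0.   1.  -0.8]
[[[-0.0386,-0.0046,-0.0036,-0.1,0,-1.5],[-0.0384,-0.0056,-0.0036,-0.1,0,-1.5],[-0.0383,-0.0065,-0.0035,-0.1,0,-1.5],[-0.0381,-0.0075,-0.0035,-0.1,0,-1.5],[-0.0243,-0.0061,0.0037,0,0,-1.9],[-0.0241,-0.0069,0.0037,0,0,-1.9],[-0.0239,-0.0076,0.0037,0,0,-1.9],[-0.0236,-0.0084,0.0037,0,0,-1.9],[0,0,0,0,0,0],[0,0,0,0,0,0]]]
```

Call:
{"op": "servo_tool", "data": {
  "motion": [
    [[-0.03,-0.004,-0.003,0,0,-1.5],[-0.037,-0.006,-0.003,0,0,-1.5],[-0.037,-0.006,-0.003,0,0,-1.5],[-0.037,-0.007,-0.003,0,0,-1.5],[-0.025,-0.006,0.004,0,0,-1.9],[-0.024,-0.007,0.004,0,0,-1.9],[-0.024,-0.007,0.004,0,0,-1.9],[-0.022,-0.008,0.004,0,0,-1.9],[0,0,0,0,0,0],[0,0,0,0,0,0]]
  ]
}}

```text
time_s: 29.35
tcp_pos: [461.9, -41.6, 118.2]
orientation: [0.001, 0.604, 0.797, 0.004]
wrist_force: [-0.2, 0.3, -0.8]
grip_width: 67.5
```

Run:
```python
from h import *
g=W(VIS,(81,0,0))
plan([((g[0],g[1],110),1.83,8)])
c=shot('top','k.png',(240,190,380,270),5)
```

```text
t 29.35 p [461.9 -41.6 153.6] yaw 1.845 grip 67.5 F [-0.2  0.3 -0.8]
[[[-0.0009,-0.0007,0.0054,0,0,0.1],[-0.0009,-0.0007,0.0054,0,0,0.1],[-0.0009,-0.0007,0.0054,0,0,0.1],[-0.0009,-0.0007,0.0054,0,0,0.1],[-0.0009,-0.0007,0.0054,0,0,0.1],[-0.0009,-0.0007,0.0054,0,0,0.1],[-0.0009,-0.0007,0.0055,0,0,0.1],[-0.0009,-0.0007,0.0055,0,0,0.1],[0,0,0,0,0,0],[0,0,0,0,0,0]]]
```

View pics/k.png

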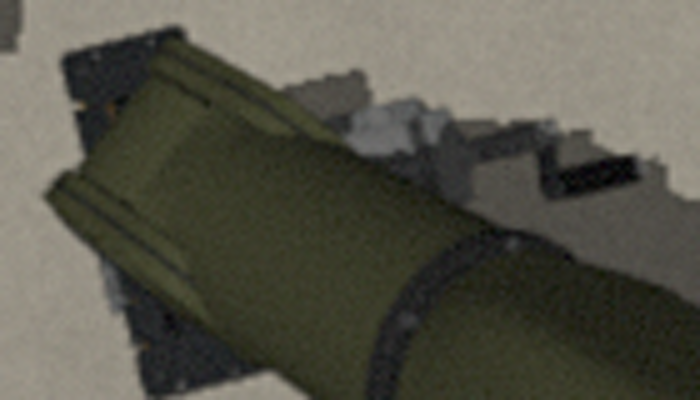

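Call:
{"op": "servo_tool", "data": {
  "motion": [
    [[-0.001,-0.001,0.006,0,0,0.1],[-0.001,-0.001,0.006,0,0,0.1],[-0.001,-0.001,0.006,0,0,0.1],[-0.001,-0.001,0.006,0,0,0.1],[-0.001,-0.001,0.006,0,0,0.1],[-0.001,0,0.006,0,0,0.1],[-0.001,0,0.006,0,0,0.1],[-0.001,0,0.004,0,0,0.1],[0,0,0,0,0,0],[0,0,0,0,0,0]]
  ]
}}

```text
time_s: 30.65
tcp_pos: [459.8, -48.5, 68.9]
orientation: [0.0, 0.608, 0.794, 0.004]
wrist_force: [-0.4, -0.9, -0.4]
grip_width: 67.7
```

Run:
```python
from h import *
g=W(VIS,(81,0,0)); p=pose()[0]; print(inv(VIS,p))
plan([((g[0],g[1],72.5),1.83,8)])
```

```text
[ 81.70483894  -1.60616238 104.30925933]
t 30.65 p [459.8 -48.5 104.3] yaw 1.834 grip 67.7 F [-0.4 -0.9 -0.4]
[[[-0.0001,-0.0002,0.004,0,0,0.0],[-0.0001,-0.0002,0.004,0,0,0.0],[-0.0001,-0.0002,0.004,0,0,0.0],[-0.0001,-0.0002,0.004,0,0,0.0],[-0.0001,-0.0002,0.004,0,0,0.0],[-0.0001,-0.0002,0.004,0,0,0.0],[-0.0001,-0.0002,0.004,0,0,0.0],[-0.0001,-0.0002,0.004,0,0,0.0],[0,0,0,0,0,0],[0,0,0,0,0,0]]]
```

Call:
{"op": "servo_tool", "data": {
  "motion": [
    [[-0.001,-0.001,0.004,0,0,0],[0,0,0.004,0,0,0],[0,0,0.004,0,0,0],[0,0,0.004,0,0,0],[0,0,0.004,0,0,0],[0,0,0.004,0,0,0],[0,0,0.003,0,0,0],[0,0,0.002,0,0,0],[0,0,0.001,0,0,0],[0,0,0.001,0,0,0]]
  ]
}}

```text
time_s: 31.9
tcp_pos: [459.6, -49.5, 36.0]
orientation: [0.001, 0.608, 0.794, 0.004]
wrist_force: [-0.0, -0.0, 0.2]
grip_width: 67.6
```

Call:
{"op": "servo_tool", "data": {
  "motion": [
    [[0,0,0.001,0,0,0],[0,0,0,0,0,0],[0,0,0,0,0,0],[0,0,0,0,0,0],[0,0,-0.008,0,0,0],[0,0,-0.02,0,0,0],[0,0,-0.025,0,0,0],[0,0,-0.025,0,0,0],[0,0,-0.02,0,0,0],[0,0,-0.005,0,0,0]]
  ],
  "grip": 0.08
}}

```text
time_s: 33.15
tcp_pos: [458.2, -49.7, 143.3]
orientation: [0.0, 0.608, 0.794, 0.004]
wrist_force: [1.0, 0.1, 0.2]
grip_width: 79.9
```

Run:
```python
from h import *
import pickle
c=eyes.capture('top'); print('drawer',bars(c,44,(145,205,210,245),20))
pickle.dump(c,open('top3.pkl','wb'))
s=eyes.capture('scene'); pickle.dump(s,open('scene3.pkl','wb'))
b=[round(v) for v in np.array([proj(s,W(VIS,(x,y,60))) for x in(-20,110) for y in(-40,40)]).T.ravel()]
print(b); w=(min(b[:4])-5,min(b[4:])-5,max(b[:4])+5,max(b[4:])+5)
print('vise',[ (o,np.round(inv(VIS,(o[0],o[1],0)),1),round(o[2]+np.pi-VIS[2]-np.pi/2,3)) for o in bars(s,72,w,18,20)])
plan([((470,60,170),1.7,4),((482,297.5,140),1.433,8)])
```

```text
drawer [(495.4, 284.2, -0.143, 98.3, 50.1)]
[213, 198, 255, 239, 193, 172, 170, 151]
vise [((460.1, -51.4, 0.268, 67.4, 19.3), array([78.8, -1.1,  0. ]), np.float64(0.009))]
t 33.25 p [457.9 -49.8 177.8] yaw 1.835 grip 79.9 F [ 1.1 -0.2  0.9]
[[[0.0257,0.0101,0.0021,0.1,-0.1,1.9],[0.026,0.0092,0.0021,0.1,-0.1,1.9],[0.0263,0.0083,0.002,0.1,-0.1,1.9],[0.0266,0.0074,0.002,0.1,-0.1,1.9],[0.0292,0.0053,0.0038,0,0,1.9],[0.0294,0.0043,0.0038,0,0,1.9],[0.0295,0.0033,0.0038,0,0,1.9],[0.0296,0.0024,0.0038,0,0,1.9],[0.0297,0.0014,0.0037,0,0,1.9],[0.0297,0.0004,0.0038,0,0,1.9]]]
[[[0.0297,-0.0006,0.0037,0,0,1.9],[0.0297,-0.0016,0.0037,0,0,1.9],[0,0,0,0,0,0],[0,0,0,0,0,0],[0,0,0,0,0,0],[0,0,0,0,0,0],[0,0,0,0,0,0],[0,0,0,0,0,0],[0,0,0,0,0,0],[0,0,0,0,0,0]]]
```

Run:
```python
from h import *
import pickle
c=pickle.load(open('top3.pkl','rb'))
cv2.imwrite('pics/l.png',cv2.convertScaleAbs(cv2.resize(c['frame'][195:250,130:220],None,fx=8,fy=8,interpolation=cv2.INTER_CUBIC)[:,:,::-1],alpha=1.7))
```

```text
(no output)
```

View pics/l.png

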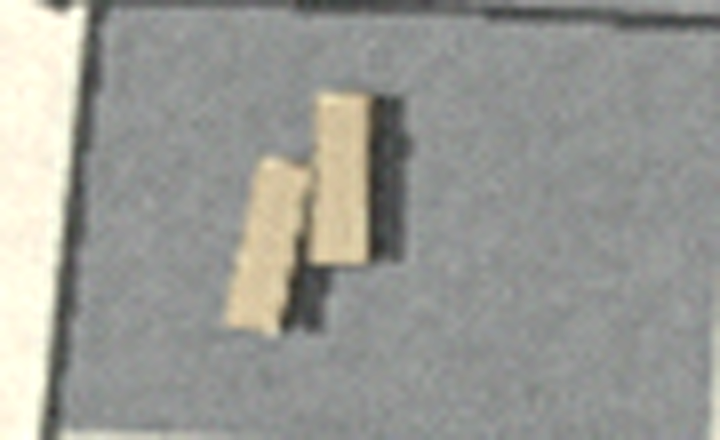

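Run:
```python
from h import *
import pickle
c=pickle.load(open('top3.pkl','rb'))
for q in ([(318,93),(372,97),(368,265),(310,262)],[(265,157),(312,168),(280,333),(225,322)]):
    w=[ray(c,130+x/8-.4,195+y/8-.4,44)[:2] for x,y in q]; d=(w[0]+w[1]-w[2]-w[3]); print(np.mean(w,0),np.arctan2(d[1],d[0]),np.hypot(*d)/2)
    if q[0][0]==318: g=np.mean(w,0);th=np.arctan2(d[1],d[0])
plan([((470,60,170),1.7,4),((g[0],g[1],130),th+np.pi/2,6)])
```

```text
[508.58779283 270.11920584] 0.03103648136545444 67.49178197751817
[481.65301661 296.85499194] -0.14633078683289566 66.54918880480484
t 33.25 p [457.9 -49.8 177.8] yaw 1.835 grip 79.9 F [ 1.1 -0.2  0.9]
[[[0.0257,0.0101,0.0021,0.1,-0.1,1.9],[0.026,0.0092,0.0021,0.1,-0.1,1.9],[0.0263,0.0083,0.002,0.1,-0.1,1.9],[0.0266,0.0074,0.002,0.1,-0.1,1.9],[0.0339,0.0109,0.0067,0,0,0.9],[0.0341,0.0103,0.0067,0,0,0.9],[0.0342,0.0098,0.0067,0,0,0.9],[0.0344,0.0092,0.0067,0,0,0.9],[0.0345,0.0086,0.0067,0,0,0.9],[0.0347,0.0081,0.0067,0,0,0.9]]]
```

Call:
{"op": "servo_tool", "data": {
  "motion": [
    [[0.025,0.009,0.002,0.1,-0.1,1.9],[0.026,0.009,0.002,0.1,-0.1,1.9],[0.026,0.008,0.002,0.1,-0.1,1.9],[0.027,0.008,0.002,0.1,-0.1,1.9],[0.033,0.01,0.006,0,0,0.9],[0.033,0.01,0.006,0,0,0.9],[0.033,0.009,0.006,0,0,0.9],[0.033,0.009,0.006,0,0,0.9],[0.033,0.008,0.006,0,0,0.9],[0.03,0.007,0.006,0,0,0.9]]
  ]
}}

```text
time_s: 34.5
tcp_pos: [500.9, 260.6, 85.4]
orientation: [-0.002, 0.698, 0.716, -0.01]
wrist_force: [-0.0, -1.0, 0.6]
grip_width: 79.6
```

Run:
```python
from h import *
plan([((508.6,270.1,100),1.593,8)])
```

```text
t 34.5 p [500.9 260.6 120.8] yaw 1.596 grip 79.6 F [-0.  -1.   0.6]
[[[0.0012,0.001,0.0026,-0.1,0.1,0.0],[0.0012,0.001,0.0026,-0.1,0.1,0.0],[0.0012,0.001,0.0026,-0.1,0.1,0.0],[0.0012,0.001,0.0026,-0.1,0.1,0.0],[0.0012,0.001,0.0026,-0.1,0.1,0.0],[0.0012,0.001,0.0026,-0.1,0.1,0.0],[0.0012,0.001,0.0026,-0.1,0.1,0.0],[0.0012,0.001,0.0026,-0.1,0.1,0.0],[0,0,0,0,0,0],[0,0,0,0,0,0]]]
```

Call:
{"op": "servo_tool", "data": {
  "motion": [
    [[0.001,0.002,0.002,-0.1,0.1,0],[0.001,0.002,0.004,-0.1,0.1,0],[0.001,0.002,0.004,-0.1,0.1,0],[0.001,0.001,0.004,-0.1,0.1,0],[0.001,0.001,0.004,-0.1,0.1,0],[0.001,0,0.004,0,0,0],[0.001,0,0.004,0,0,0],[0,0,0.004,0,0,0],[0,0,0,0,0,0],[0,0,0,0,0,0]]
  ]
}}

```text
time_s: 35.75
tcp_pos: [507.3, 264.4, 50.9]
orientation: [-0.001, 0.698, 0.716, -0.007]
wrist_force: [0.3, -0.6, -0.2]
grip_width: 79.5
```

Run:
```python
from h import *
plan([((508.6,270.1,44),1.593,8)])
```

```text
t 35.75 p [507.3 264.4  86.3] yaw 1.597 grip 79.5 F [ 0.3 -0.6 -0.2]
[[[0.0007,0.0002,0.0053,-0.1,0.1,0.0],[0.0007,0.0002,0.0053,-0.1,0.1,0.0],[0.0007,0.0002,0.0053,-0.1,0.1,0.0],[0.0007,0.0002,0.0053,-0.1,0.1,0.0],[0.0007,0.0002,0.0053,-0.1,0.1,0.0],[0.0007,0.0002,0.0053,-0.1,0.1,0.0],[0.0007,0.0002,0.0053,-0.1,0.1,0.0],[0.0007,0.0002,0.0053,-0.1,0.1,0.0],[0,0,0,0,0,0],[0,0,0,0,0,0]]]
```

Call:
{"op": "servo_tool", "data": {
  "motion": [
    [[0.0015,0,0.005,-0.1,0.1,0],[0.0015,0,0.006,-0.1,0.1,0],[0.0015,0,0.006,-0.1,0.1,0],[0.001,0,0.006,-0.1,0.1,0],[0,0,0.006,0,0,0],[0,0,0.006,0,0,0],[0,0,0.004,0,0,0],[0,0,0.002,0,0,0],[0,0,0,0,0,0],[0,0,0,0,0,0]]
  ]
}}

```text
time_s: 37.0
tcp_pos: [506.9, 270.3, 6.9]
orientation: [-0.001, 0.698, 0.716, -0.002]
wrist_force: [-0.3, -0.7, -0.8]
grip_width: 80.2
```

Call:
{"op": "servo_tool", "data": {
  "motion": [
    [[0,0,0,0,0,0],[0,0,0,0,0,0],[0,0,0,0,0,0],[0,0,0,0,0,0],[0,0,0,0,0,0],[0,0,-0.01,0,0,0],[0,0,-0.022,0,0,0],[0,0,-0.025,0,0,0],[0,0,-0.025,0,0,0],[0,0,-0.022,0,0,0]]
  ],
  "grip": 0.03
}}

```text
time_s: 38.25
tcp_pos: [505.9, 269.5, 114.8]
orientation: [-0.002, 0.698, 0.716, -0.003]
wrist_force: [-0.2, -0.0, -1.1]
grip_width: 67.4
```

Run:
```python
from h import *
g=W(VIS,(55,0,0)); print(g)
plan([((478,90,165),1.65,5),((g[0],g[1],155),1.83,5)])
```

```text
[465.10290005 -74.73730845   0.        ]
t 38.25 p [505.9 269.5 150.2] yaw 1.598 grip 67.4 F [-0.2 -0.  -1.1]
[[[-0.0358,-0.0066,-0.0029,-0.1,0,-0.6],[-0.0357,-0.0069,-0.0029,-0.1,0,-0.6],[-0.0356,-0.0073,-0.0029,-0.1,0,-0.6],[-0.0355,-0.0077,-0.0029,-0.1,0,-0.6],[-0.0354,-0.008,-0.0029,-0.1,0,-0.6],[-0.0326,-0.0052,0.002,0,0,-2.1],[-0.0324,-0.0063,0.002,0,0,-2.1],[-0.0322,-0.0075,0.002,0,0,-2.1],[-0.0319,-0.0087,0.002,0,0,-2.1],[-0.0316,-0.0098,0.002,0,0,-2.1]]]
```

Call:
{"op": "servo_tool", "data": {
  "motion": [
    [[-0.03,-0.006,-0.003,0,0,-0.6],[-0.035,-0.007,-0.003,0,0,-0.6],[-0.035,-0.007,-0.003,0,0,-0.6],[-0.035,-0.007,-0.003,0,0,-0.6],[-0.034,-0.007,-0.003,0,0,-0.6],[-0.032,-0.005,0.002,0,0,-2.1],[-0.032,-0.006,0.002,0,0,-2.1],[-0.031,-0.007,0.002,0,0,-2.1],[-0.029,-0.008,0.002,0,0,-2.1],[-0.02,-0.006,0.002,0,0,-2.1]]
  ]
}}

```text
time_s: 39.5
tcp_pos: [471.0, -54.0, 128.2]
orientation: [0.001, 0.603, 0.798, 0.002]
wrist_force: [1.2, -0.4, -1.0]
grip_width: 67.5
```

Call:
{"op": "servo_tool", "data": {
  "motion": [
    [[0,0,0.002,0,0,0],[0,0,0.004,0,0,0],[0,0,0.004,0,0,0],[0,0,0.004,0,0,0],[0,0,0.004,0,0,0],[0,0,0.004,0,0,0],[0,0,0.004,0,0,0],[0,0,0,0,0,0],[0,0,0,0,0,0],[0,0,0,0,0,0]]
  ]
}}

```text
time_s: 40.75
tcp_pos: [471.6, -51.0, 101.4]
orientation: [0.001, 0.603, 0.798, 0.003]
wrist_force: [0.1, 1.0, -0.8]
grip_width: 67.4
```

Run:
```python
from h import *
g=W(VIS,(55,0,0)); print(inv(VIS,pose()[0]))
plan([((g[0],g[1],101),1.83,8)])
```

```text
[ 76.2261592  -12.3852455  136.84090359]
t 40.75 p [471.6 -51.  136.8] yaw 1.848 grip 67.4 F [ 0.1  1.  -0.8]
[[[-0.0026,-0.0016,0.0045,0,0,0.1],[-0.0026,-0.0016,0.0045,0,0,0.1],[-0.0026,-0.0016,0.0045,0,0,0.1],[-0.0026,-0.0016,0.0045,0,0,0.1],[-0.0026,-0.0016,0.0045,0,0,0.1],[-0.0026,-0.0016,0.0045,0,0,0.1],[-0.0026,-0.0016,0.0045,0,0,0.1],[-0.0027,-0.0016,0.0045,0,0,0.1],[0,0,0,0,0,0],[0,0,0,0,0,0]]]
```

Call:
{"op": "servo_tool", "data": {
  "motion": [
    [[-0.003,-0.0018,0.002,0,0,0.1],[-0.003,-0.0018,0.003,0,0,0.1],[-0.003,-0.0018,0.004,0,0,0.1],[-0.003,-0.0018,0.004,0,0,0.1],[-0.003,-0.0018,0.004,0,0,0.1],[-0.003,-0.002,0.004,0,0,0.1],[-0.002,-0.001,0.004,0,0,0.1],[0,0,0.004,0,0,0.1],[0,0,0.002,0,0,0],[0,0,0,0,0,0]]
  ]
}}

```text
time_s: 42.0
tcp_pos: [465.2, -75.3, 68.0]
orientation: [0.001, 0.609, 0.793, 0.003]
wrist_force: [-0.1, 0.6, -1.4]
grip_width: 67.7
```

Run:
```python
from h import *
g=W(VIS,(55,0,0)); print(inv(VIS,pose()[0]))
plan([((g[0],g[1],73),1.83,8)])
```

```text
[5.43901112e+01 8.41942978e-02 1.03409362e+02]
t 42.0 p [465.2 -75.3 103.4] yaw 1.832 grip 67.7 F [-0.1  0.6 -1.4]
[[[0.0001,0,0.0038,0,0,0.0],[0.0001,0,0.0038,0,0,0.0],[0.0001,0,0.0038,0,0,0.0],[0.0001,0,0.0038,0,0,0.0],[0.0001,0,0.0038,0,0,0.0],[0.0001,0,0.0038,0,0,0.0],[0.0001,0,0.0038,0,0,0.0],[0.0001,0,0.0038,0,0,0.0],[0,0,0,0,0,0],[0,0,0,0,0,0]]]
```

Call:
{"op": "servo_tool", "data": {
  "motion": [
    [[0,0,0.004,0,0,0],[0,0,0.004,0,0,0],[0,0,0.004,0,0,0],[0,0,0.004,0,0,0],[0,0,0.004,0,0,0],[0,0,0.004,0,0,0],[0,0,0.004,0,0,0],[0,0,0.002,0,0,0],[0,0,0.001,0,0,0],[0,0,0,0,0,0]]
  ]
}}

```text
time_s: 43.25
tcp_pos: [465.7, -74.9, 35.3]
orientation: [0.001, 0.609, 0.793, 0.003]
wrist_force: [-0.2, 0.3, 0.4]
grip_width: 67.5
```

Call:
{"op": "servo_tool", "data": {
  "motion": [
    [[0,0,0,0,0,0],[0,0,0,0,0,0],[0,0,0,0,0,0],[0,0,0,0,0,0],[0,0,-0.008,0,0,0],[0,0,-0.02,0,0,0],[0,0,-0.025,0,0,0],[0,0,-0.025,0,0,0],[0,0,-0.02,0,0,0],[0,0,-0.005,0,0,0]]
  ],
  "grip": 0.08
}}

```text
time_s: 44.5
tcp_pos: [464.5, -74.8, 143.4]
orientation: [0.001, 0.608, 0.794, 0.003]
wrist_force: [0.4, -0.4, -1.1]
grip_width: 80.2
```

```bash
cat >> h.py <<'E'
def look():
    c=eyes.capture('top'); print('drawer',bars(c,44,(135,200,215,250),20)); s=eyes.capture('scene')
    b=[round(v) for v in np.array([proj(s,W(VIS,(x,y,60))) for x in(-20,110) for y in(-40,40)]).T.ravel()]
    w=(min(b[:4])-5,min(b[4:])-5,max(b[:4])+5,max(b[4:])+5)
    for o in bars(s,72,w,18,20): print('vise',o,np.round(inv(VIS,(o[0],o[1],0)),1)[:2],round(o[2]+np.pi-VIS[2]-np.pi/2,3))
    return c,s
E
python3 - <<'E'
from h import *
look()
plan([((470,60,170),1.7,4),((481.7,297,130),1.427,6)])
E
```

```text
drawer [(482.1, 297.6, -0.139, 66.6, 22.5)]
vise (461.8, -51.6, 0.342, 67.9, 18.4) [78.2 -2.7] 0.083
vise (464.9, -73.2, 0.254, 68.5, 21.9) [56.5 -0.2] -0.005
t 44.6 p [464.2 -75.  177.9] yaw 1.834 grip 80.2 F [ 0.1  0.2 -0.3]
[[[0.0322,0.0102,0.0021,0.1,0,1.9],[0.0325,0.0091,0.0021,0.1,0,1.9],[0.0328,0.008,0.002,0.1,0,1.9],[0.0331,0.0069,0.002,0.1,0,1.9],[0.0389,0.007,0.0067,0,0,2.6],[0.0392,0.0052,0.0067,0,0,2.6],[0.0394,0.0035,0.0067,0,0,2.6],[0.0395,0.0017,0.0067,0,0,2.6],[0.0395,-0.0001,0.0067,0,0,2.6],[0.0395,-0.0019,0.0067,0,0,2.6]]]
```

Call:
{"op": "servo_tool", "data": {
  "motion": [
    [[0.031,0.01,0.002,0,0,1.9],[0.032,0.009,0.002,0,0,1.9],[0.032,0.008,0.002,0,0,1.9],[0.033,0.007,0.002,0,0,1.9],[0.037,0.007,0.006,0,0,2.5],[0.038,0.005,0.006,0,0,2.5],[0.038,0.003,0.006,0,0,2.5],[0.038,0.001,0.006,0,0,2.5],[0.038,0,0.006,0,0,2.5],[0.036,-0.002,0.006,0,0,2.5]]
  ],
  "grip": 0.086
}}

```text
time_s: 45.85
tcp_pos: [477.9, 287.3, 87.4]
orientation: [-0.001, 0.758, 0.652, -0.006]
wrist_force: [0.4, -0.5, -0.2]
grip_width: 85.7
```

Call:
{"op": "servo_tool", "data": {
  "motion": [
    [[0,0,0.002,0,0,0],[0,0,0.004,0,0,0],[0,0,0.004,0,0,0],[0,0,0.004,0,0,0],[0,0,0.004,0,0,0],[0,0,0.004,0,0,0],[0,0,0,0,0,0],[0,0,0,0,0,0],[0,0,0,0,0,0],[0,0,0,0,0,0]]
  ]
}}

```text
time_s: 47.1
tcp_pos: [476.4, 285.2, 61.7]
orientation: [-0.001, 0.758, 0.652, -0.008]
wrist_force: [-0.7, -0.6, -0.3]
grip_width: 86.2
```

Run:
```python
from h import *
plan([((481.9,297.4,80),1.431,6)])
```

```text
t 47.1 p [476.4 285.2  97.1] yaw 1.421 grip 86.2 F [-0.7 -0.6 -0.3]
[[[0.0022,0.0006,0.0028,-0.1,0.1,-0.1],[0.0022,0.0006,0.0028,-0.1,0.1,-0.1],[0.0022,0.0006,0.0028,-0.1,0.1,-0.1],[0.0022,0.0006,0.0028,-0.1,0.1,-0.1],[0.0022,0.0006,0.0028,-0.1,0.1,-0.1],[0.0022,0.0006,0.0028,-0.1,0.1,-0.1],[0,0,0,0,0,0],[0,0,0,0,0,0],[0,0,0,0,0,0],[0,0,0,0,0,0]]]
```

Call:
{"op": "servo_tool", "data": {
  "motion": [
    [[0.002,0.0006,0.002,-0.1,0.1,-0.1],[0.002,0.0006,0.003,-0.1,0.1,-0.1],[0.002,0.0006,0.003,-0.1,0.1,-0.1],[0.002,0.0006,0.003,-0.1,0.1,-0.1],[0.002,0.0006,0.003,-0.1,0.1,-0.1],[0.002,0.0006,0.003,-0.1,0.1,0],[0.001,0,0,0,0,0],[0,0,0,0,0,0],[0,0,0,0,0,0],[0,0,0,0,0,0]]
  ]
}}

```text
time_s: 48.35
tcp_pos: [482.0, 298.6, 43.4]
orientation: [-0.0, 0.755, 0.656, -0.0]
wrist_force: [-0.1, 0.9, 1.3]
grip_width: 85.9
```

Run:
```python
from h import *
plan([((481.9,297.4,43),1.431,8)])
```

```text
t 48.35 p [482.  298.6  78.8] yaw 1.43 grip 85.9 F [-0.1  0.9  1.3]
[[[-0.0001,0,0.0045,0,0,-0.0],[-0.0001,0,0.0045,0,0,-0.0],[-0.0001,0,0.0045,0,0,-0.0],[-0.0001,0,0.0045,0,0,-0.0],[-0.0001,0,0.0045,0,0,-0.0],[-0.0001,0,0.0045,0,0,-0.0],[-0.0001,0,0.0045,0,0,-0.0],[-0.0001,0,0.0045,0,0,-0.0],[0,0,0,0,0,0],[0,0,0,0,0,0]]]
```

Call:
{"op": "servo_tool", "data": {
  "motion": [
    [[-0.0005,0,0.004,0,0,0],[-0.0005,0,0.005,0,0,0],[0,0,0.005,0,0,0],[0,0,0.005,0,0,0],[0,0,0.005,0,0,0],[0,0,0.005,0,0,0],[0,0,0.003,0,0,0],[0,0,0.002,0,0,0],[0,0,0,0,0,0],[0,0,0,0,0,0]]
  ]
}}

```text
time_s: 49.6
tcp_pos: [481.8, 297.4, 6.7]
orientation: [-0.0, 0.755, 0.656, -0.001]
wrist_force: [-0.0, -0.2, -0.1]
grip_width: 86.3
```

Call:
{"op": "servo_tool", "data": {
  "motion": [
    [[0,0,0,0,0,0],[0,0,0,0,0,0],[0,0,0,0,0,0],[0,0,0,0,0,0],[0,0,0,0,0,0],[0,0,-0.01,0,0,0],[0,0,-0.022,0,0,0],[0,0,-0.025,0,0,0],[0,0,-0.025,0,0,0],[0,0,-0.022,0,0,0]]
  ],
  "grip": 0.03
}}

```text
time_s: 50.85
tcp_pos: [480.8, 296.5, 114.7]
orientation: [-0.0, 0.755, 0.656, -0.002]
wrist_force: [0.7, 0.4, -1.0]
grip_width: 67.7
```

Run:
```python
from h import *
g=W(VIS,(30,0,0)); print(g)
plan([((478,90,165),1.65,5),((g[0],g[1],155),1.83,5)])
```

```text
[471.51067275 -98.90216825   0.        ]
t 50.85 p [480.8 296.5 150.1] yaw 1.431 grip 67.7 F [ 0.7  0.4 -1. ]
[[[-0.041,0.0052,-0.0029,0,0,-2.5],[-0.0412,0.0034,-0.0029,0,0,-2.5],[-0.0413,0.0016,-0.0029,0,0,-2.5],[-0.0413,-0.0002,-0.0029,0,0,-2.5],[-0.0413,-0.002,-0.0029,0,0,-2.5],[-0.0376,-0.0043,0.002,0,0,-2.1],[-0.0374,-0.0056,0.002,0,0,-2.1],[-0.0372,-0.007,0.002,0,0,-2.1],[-0.0369,-0.0083,0.002,0,0,-2.1],[-0.0366,-0.0096,0.002,0,0,-2.1]]]
```

Call:
{"op": "servo_tool", "data": {
  "motion": [
    [[-0.035,0.004,-0.003,0,0,-2.5],[-0.04,0.003,-0.003,0,0,-2.5],[-0.04,0.002,-0.003,0,0,-2.5],[-0.04,0,-0.003,0,0,-2.5],[-0.04,-0.002,-0.003,0,0,-2.5],[-0.037,-0.004,0.002,0,0,-2.1],[-0.037,-0.006,0.002,0,0,-2.1],[-0.036,-0.007,0.002,0,0,-2.1],[-0.036,-0.008,0.002,0,0,-2.1],[-0.03,-0.008,0.002,0,0,-2.0]]
  ]
}}

```text
time_s: 52.1
tcp_pos: [476.6, -85.4, 128.0]
orientation: [0.003, 0.602, 0.799, 0.003]
wrist_force: [0.6, -0.1, 0.0]
grip_width: 67.7
```

Call:
{"op": "servo_tool", "data": {
  "motion": [
    [[0,0,0.002,0,0,0],[0,0,0.004,0,0,0],[0,0,0.004,0,0,0],[0,0,0.004,0,0,0],[0,0,0.004,0,0,0],[0,0,0.004,0,0,0],[0,0,0,0,0,0],[0,0,0,0,0,0],[0,0,0,0,0,0],[0,0,0,0,0,0]]
  ]
}}

```text
time_s: 53.35
tcp_pos: [477.1, -83.8, 105.7]
orientation: [0.003, 0.601, 0.799, 0.004]
wrist_force: [0.3, -0.2, -0.8]
grip_width: 67.7
```

Run:
```python
from h import *
g=W(VIS,(30,0,0)); print(inv(VIS,pose()[0]))
plan([((g[0],g[1],103),1.83,8)])
```

```text
[ 43.14960526  -9.29455075 141.10735441]
t 53.35 p [477.1 -83.8 141.1] yaw 1.851 grip 67.7 F [ 0.3 -0.2 -0.8]
[[[-0.0016,-0.0012,0.0048,0.1,0,0.1],[-0.0016,-0.0012,0.0048,0.1,0,0.1],[-0.0016,-0.0012,0.0048,0.1,0,0.1],[-0.0016,-0.0012,0.0048,0.1,0,0.1],[-0.0016,-0.0012,0.0048,0.1,0,0.1],[-0.0016,-0.0012,0.0048,0.1,0,0.1],[-0.0016,-0.0012,0.0048,0.1,0,0.1],[-0.0016,-0.0012,0.0048,0.1,0,0.1],[0,0,0,0,0,0],[0,0,0,0,0,0]]]
```

Call:
{"op": "servo_tool", "data": {
  "motion": [
    [[-0.0016,-0.0012,0.003,0.1,0,0.1],[-0.002,-0.0013,0.004,0.1,0,0.1],[-0.002,-0.0013,0.004,0.1,0,0.1],[-0.002,-0.0013,0.005,0.1,0,0.1],[-0.002,-0.0013,0.005,0.1,0,0.1],[-0.002,-0.001,0.005,0.1,0,0.1],[-0.001,-0.001,0.005,0,0,0.1],[0,0,0.005,0,0,0.1],[0,0,0.001,0,0,0],[0,0,0,0,0,0]]
  ]
}}

```text
time_s: 54.6
tcp_pos: [472.1, -99.4, 65.7]
orientation: [-0.0, 0.608, 0.794, -0.001]
wrist_force: [0.2, -0.8, -0.7]
grip_width: 68.2
```

Run:
```python
from h import *
g=W(VIS,(30,0,0)); print(inv(VIS,pose()[0]))
plan([((g[0],g[1],71.5),1.83,8)])
```

```text
[ 29.36128129  -0.46701864 101.11977856]
t 54.6 p [472.1 -99.4 101.1] yaw 1.836 grip 68.2 F [ 0.2 -0.8 -0.7]
[[[0.0001,-0.0001,0.0037,0,0,0.0],[0.0001,-0.0001,0.0037,0,0,0.0],[0.0001,-0.0001,0.0037,0,0,0.0],[0.0001,-0.0001,0.0037,0,0,0.0],[0.0001,-0.0001,0.0037,0,0,0.0],[0.0001,-0.0001,0.0037,0,0,0.0],[0.0001,-0.0001,0.0037,0,0,0.0],[0.0001,-0.0001,0.0037,0,0,0.0],[0,0,0,0,0,0],[0,0,0,0,0,0]]]
```

Call:
{"op": "servo_tool", "data": {
  "motion": [
    [[0,0,0.004,0,0,0.1],[0,0,0.004,0,0,0.1],[0,0,0.004,0,0,0],[0,0,0.004,0,0,0],[0,0,0.004,0,0,0],[0,0,0.004,0,0,0],[0,0,0.003,0,0,0],[0,0,0.001,0,0,0],[0,0,0,0,0,0],[0,0,0,0,0,0]]
  ]
}}

```text
time_s: 55.85
tcp_pos: [472.5, -99.2, 35.9]
orientation: [-0.0, 0.609, 0.793, -0.001]
wrist_force: [-0.6, -0.0, -0.1]
grip_width: 67.8
```

Call:
{"op": "servo_tool", "data": {
  "motion": [
    [[0,0,0,0,0,0],[0,0,0,0,0,0],[0,0,0,0,0,0],[0,0,0,0,0,0],[0,0,-0.008,0,0,0],[0,0,-0.02,0,0,0],[0,0,-0.025,0,0,0],[0,0,-0.025,0,0,0],[0,0,-0.02,0,0,0],[0,0,-0.005,0,0,0]]
  ],
  "grip": 0.08
}}

```text
time_s: 57.1
tcp_pos: [472.1, -98.7, 144.3]
orientation: [-0.0, 0.608, 0.794, -0.001]
wrist_force: [-0.0, 1.3, -0.5]
grip_width: 80.2
```

Run:
```python
from h import *
import pickle
c,s=look(); pickle.dump(s,open('scene4.pkl','wb'))
a=29.2
g=W(VIS,(-251+12*a/2/np.pi-10,-40*np.sin(a),78+40*np.cos(a))); print('grip point',g)
plan([((g[0],g[1],178),1.83,8)])
cv2.imwrite('pics/m.png',cv2.convertScaleAbs(cv2.resize(s['frame'][135:225,120:265],None,fx=5,fy=5,interpolation=cv2.INTER_CUBIC)[:,:,::-1],alpha=1.6))
```

```text
drawer []
vise (466.4, -49.9, 0.352, 57.4, 20.1) [78.7 -7.6] 0.093
vise (471.0, -85.8, 0.261, 70.7, 47.9) [42.8 -2.9] 0.002
grip point [ 500.91004077 -334.4681214    53.94790066]
t 57.2 p [471.7 -98.8 178.8] yaw 1.833 grip 80.3 F [0.5 0.3 0.2]
[[[-0.0294,-0.0041,0.0001,0,0,0.0],[-0.0294,-0.0041,0.0001,0,0,0.0],[-0.0294,-0.0041,0.0001,0,0,0.0],[-0.0294,-0.0041,0.0001,0,0,0.0],[-0.0294,-0.0041,0.0001,0,0,0.0],[-0.0294,-0.0041,0.0001,0,0,0.0],[-0.0294,-0.004,0.0001,0,0,0.0],[-0.0294,-0.004,0.0001,0,0,0.0],[0,0,0,0,0,0],[0,0,0,0,0,0]]]
```

View pics/m.png

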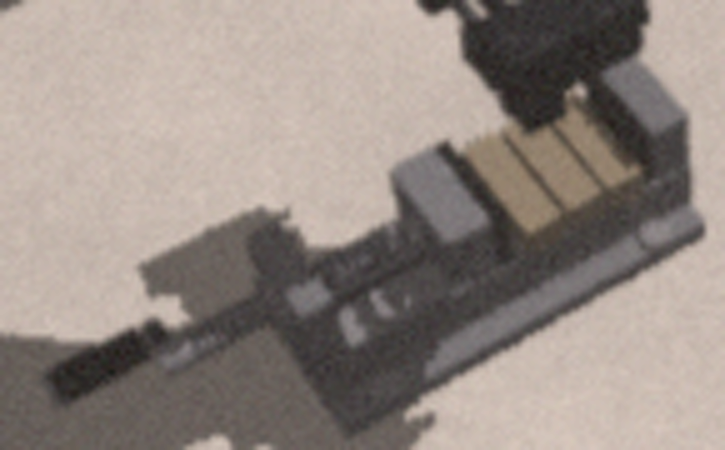

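Call:
{"op": "servo_tool", "data": {
  "motion": [
    [[-0.025,-0.004,0,0,0,0],[-0.028,-0.004,0,0,0,0],[-0.028,-0.004,0,0,0,0],[-0.028,-0.004,0,0,0,0],[-0.028,-0.004,0,0,0,0],[-0.028,-0.004,0,0,0,0],[-0.028,-0.004,0,0,0,0],[-0.025,-0.004,0,0,0,0],[-0.005,0,0,0,0,0],[0,0,0,0,0,0]]
  ],
  "grip": 0.044
}}

```text
time_s: 58.45
tcp_pos: [494.3, -326.3, 132.6]
orientation: [-0.009, 0.606, 0.795, -0.003]
wrist_force: [0.4, 0.4, -0.4]
grip_width: 44.2
```

Run:
```python
from h import *
import pickle
t=pickle.load(open('top.pkl','rb')); print('bottle',ray(t,327,157,40),ray(t,339,148,150)) 
a=29.2
g=W(VIS,(-251+12*a/2/np.pi-11,-40*np.sin(a),78+40*np.cos(a))); print(inv(VIS,pose()[0]),g)
plan([((g[0],g[1],110),1.83,6),((g[0],g[1],g[2]-1),1.83,8)])
```

```text
bottle [ 720.16095638 -227.15724243   40.        ] [ 719.45518228 -242.32025611  150.        ]
[-195.62163673   36.24879779  168.02361084] [ 501.16635168 -335.43471579   53.94790066]
t 58.45 p [ 494.3 -326.3  168. ] yaw 1.838 grip 44.2 F [ 0.4  0.4 -0.4]
[[[-0.0019,0.0009,0.0096,-0.2,-0.1,0.1],[-0.0019,0.0008,0.0096,-0.2,-0.1,0.1],[-0.0018,0.0008,0.0096,-0.2,-0.1,0.1],[-0.0018,0.0008,0.0097,-0.2,-0.1,0.1],[-0.0018,0.0008,0.0097,-0.2,-0.1,0.1],[-0.0018,0.0007,0.0097,-0.2,-0.1,0.1],[0,0,0.0071,0,0,-0.0],[0,0,0.0071,0,0,-0.0],[0,0,0.0071,0,0,-0.0],[0,0,0.0071,0,0,-0.0]]]
[[[0,0,0.0071,0,0,-0.0],[0,0,0.0071,0,0,0.0],[0,0,0.0071,0,0,0.0],[0,0,0.0071,0,0,-0.0],[0,0,0,0,0,0],[0,0,0,0,0,0],[0,0,0,0,0,0],[0,0,0,0,0,0],[0,0,0,0,0,0],[0,0,0,0,0,0]]]
```

Call:
{"op": "servo_tool", "data": {
  "motion": [
    [[-0.002,0.001,0.008,-0.2,-0.1,0.1],[-0.002,0.001,0.01,-0.2,-0.1,0.1],[-0.002,0.001,0.01,-0.2,-0.1,0.1],[-0.002,0.001,0.01,-0.2,-0.1,0.1],[-0.002,0.001,0.01,-0.2,-0.1,0.1],[-0.001,0.001,0.01,-0.2,-0.1,0],[0,0,0,0,0,0],[0,0,0,0,0,0],[0,0,0,0,0,0],[0,0,0,0,0,0]]
  ]
}}

```text
time_s: 59.7
tcp_pos: [503.3, -331.9, 70.3]
orientation: [0.001, 0.608, 0.794, 0.003]
wrist_force: [0.3, -0.2, -0.3]
grip_width: 43.7
```

Run:
```python
from h import *
a=29.2
g=W(VIS,(-251+12*a/2/np.pi-11,-40*np.sin(a),78+40*np.cos(a)))
plan([((g[0],g[1],g[2]-1),1.83,8)])
```

```text
t 59.7 p [ 503.3 -331.9  105.7] yaw 1.834 grip 43.7 F [ 0.3 -0.2 -0.3]
[[[-0.0004,-0.0004,0.0066,0,0,0.0],[-0.0004,-0.0004,0.0066,0,0,0.0],[-0.0004,-0.0004,0.0066,0,0,0.0],[-0.0004,-0.0004,0.0066,0,0,0.0],[-0.0004,-0.0004,0.0066,0,0,0.0],[-0.0004,-0.0004,0.0066,0,0,0.0],[-0.0004,-0.0004,0.0066,0,0,0.0],[-0.0004,-0.0004,0.0066,0,0,0.0],[0,0,0,0,0,0],[0,0,0,0,0,0]]]
```

Call:
{"op": "servo_tool", "data": {
  "motion": [
    [[-0.0005,-0.0005,0.006,0,0,0],[-0.0005,-0.0005,0.007,0,0,0],[-0.0005,-0.0005,0.007,0,0,0],[-0.0005,-0.0005,0.007,0,0,0],[-0.0005,-0.0005,0.007,0,0,0],[-0.0005,0,0.006,0,0,0],[0,0,0.005,0,0,0],[0,0,0.004,0,0,0],[0,0,0.001,0,0,0],[0,0,0,0,0,0]]
  ]
}}

```text
time_s: 60.95
tcp_pos: [501.8, -335.5, 16.5]
orientation: [0.001, 0.608, 0.794, 0.003]
wrist_force: [0.1, -0.2, -1.0]
grip_width: 44.0
```

Call:
{"op": "servo_tool", "data": {
  "motion": [
    [[0,0,0,0,0,0],[0,0,0,0,0,0],[0,0,0,0,0,0],[0,0,0,0,0,0],[0,0,0,0,0,0],[0,0,0,0,0,0],[0,0,0,0,0,0],[0,0,0,0,0,0],[0,0,0,0,0,0],[0,0,0,0,0,0]]
  ],
  "grip": 0.01
}}

```text
time_s: 62.2
tcp_pos: [503.5, -335.3, 17.2]
orientation: [0.003, 0.608, 0.794, 0.004]
wrist_force: [0.6, -0.4, -1.5]
grip_width: 19.3
```

Run:
```python
from h import *
p,r,s=pose(); print(inv(VIS,p),s['grip_width'],s['wrist_force'],np.arctan2(*r.as_matrix()[[1,0],[0,0]]))
```

```text
[-206.73749325   29.6327809    52.62510004] 19.250549669596502 [ 0.61655377 -0.38286925 -1.47907453] 1.8347988223715535
```

```bash
cat >> h.py <<'E'
def wind(a,d,n=10,c=None):
    for i in range(n):
        b=a+d; print([round(12*d/2/np.pi/1000,4),round(.04*(np.sin(b)-np.sin(a)),4),round(-.04*(np.cos(b)-np.cos(a)),4),0,0,0],end=','); a=b
    print(' ->',a)
def vp():
    p,r,s=pose(); v=inv(VIS,p); print('vise frame',v.round(1),'grip',s['grip_width'].round(1),'F',s['wrist_force'].round(1),'t',s['time_s'],'z axis',r.as_matrix()[:,2].round(3))
    return v
E
python3 -c "
from h import *
wind(29.11,.2)"
```

```text
[0.0004, np.float64(-0.0047), np.float64(-0.0064), 0, 0, 0],[0.0004, np.float64(-0.0034), np.float64(-0.0072), 0, 0, 0],[0.0004, np.float64(-0.0019), np.float64(-0.0078), 0, 0, 0],[0.0004, np.float64(-0.0003), np.float64(-0.008), 0, 0, 0],[0.0004, np.float64(0.0013), np.float64(-0.0079), 0, 0, 0],[0.0004, np.float64(0.0028), np.float64(-0.0075), 0, 0, 0],[0.0004, np.float64(0.0043), np.float64(-0.0067), 0, 0, 0],[0.0004, np.float64(0.0055), np.float64(-0.0058), 0, 0, 0],[0.0004, np.float64(0.0066), np.float64(-0.0045), 0, 0, 0],[0.0004, np.float64(0.0073), np.float64(-0.0032), 0, 0, 0], -> 31.109999999999992
```

Call:
{"op": "servo_tool", "data": {
  "motion": [
    [[0.0004,-0.0047,-0.0064,0,0,0],[0.0004,-0.0034,-0.0072,0,0,0],[0.0004,-0.0019,-0.0078,0,0,0],[0.0004,-0.0003,-0.008,0,0,0],[0.0004,0.0013,-0.0079,0,0,0],[0.0004,0.0028,-0.0075,0,0,0],[0.0004,0.0043,-0.0067,0,0,0],[0.0004,0.0055,-0.0058,0,0,0],[0.0004,0.0066,-0.0045,0,0,0],[0.0004,0.0073,-0.0032,0,0,0]]
  ]
}}

```text
time_s: 63.45
tcp_pos: [523.8, -325.5, 80.0]
orientation: [0.005, 0.608, 0.794, 0.011]
wrist_force: [1.3, -2.6, -17.8]
grip_width: 19.1
```

```bash
sed -i 's/round(.04\*(np.sin(b)-np.sin(a)),4)/round(float(.04*(np.sin(b)-np.sin(a))),4)/; s/round(-.04\*(np.cos(b)-np.cos(a)),4)/round(float(-.04*(np.cos(b)-np.cos(a))),4)/' h.py
cat >> h.py <<'E'
C0=np.array([0.,79.])
def ang(v,near):
    a=np.arctan2(-(v[1]-C0[0]),v[2]-C0[1]); r=np.hypot(v[1]-C0[0],v[2]-C0[1]); a+=2*np.pi*round((near-a)/2/np.pi); print('a',round(a,2),'r',round(r,1),'x-s',round(v[0]-12*a/2/np.pi,1)); return a
E
python3 -c "
from h import *
a=ang(vp(),31.1); wind(a,.25)"
```

```text
Traceback (most recent call last):
  File "h.py", line 57, in vp
    p,r,s=pose(); v=inv(VIS,p); print('vise frame',v.round(1),'grip',s['grip_width'].round(1),'F',s['wrist_force'].round(1),'t',s['time_s'],'z axis',r.as_matrix()[:,2].round(3))
                                                                     ^^^^^^^^^^^^^^^^^^^^^
AttributeError: 'float' object has no attribute 'round'
```

```bash
sed -i "s/s\['grip_width'\].round(1)/round(s['grip_width'],1)/" h.py
python3 -c "
from h import *
a=ang(vp(),31.1); wind(a,.25)"
```

```text
vise frame [-202.5    7.5  115.4] grip 19.1 F [  1.3  -2.6 -17.8] t 63.45 z axis [ 0.022  0.011 -1.   ]
a 31.21 r 37.2 x-s -262.1
[0.0005, 0.0099, -0.0008, 0, 0, 0],[0.0005, 0.0098, 0.0017, 0, 0, 0],[0.0005, 0.0091, 0.0041, 0, 0, 0],[0.0005, 0.0078, 0.0062, 0, 0, 0],[0.0005, 0.006, 0.0079, 0, 0, 0],[0.0005, 0.0039, 0.0092, 0, 0, 0],[0.0005, 0.0015, 0.0099, 0, 0, 0],[0.0005, -0.001, 0.0099, 0, 0, 0],[0.0005, -0.0034, 0.0094, 0, 0, 0],[0.0005, -0.0056, 0.0082, 0, 0, 0], -> 33.71280694744491
```

Call:
{"op": "servo_tool", "data": {
  "motion": [
    [[0.0005,0.0099,-0.0008,0,0,0],[0.0005,0.0098,0.0017,0,0,0],[0.0005,0.0091,0.0041,0,0,0],[0.0005,0.0078,0.0062,0,0,0],[0.0005,0.006,0.0079,0,0,0],[0.0005,0.0039,0.0092,0,0,0],[0.0005,0.0015,0.0099,0,0,0],[0.0005,-0.001,0.0099,0,0,0],[0.0005,-0.0034,0.0094,0,0,0],[0.0005,-0.0056,0.0082,0,0,0]]
  ]
}}

```text
time_s: 64.7
tcp_pos: [564.1, -310.4, 15.7]
orientation: [0.008, 0.608, 0.794, 0.011]
wrist_force: [1.3, -1.6, 3.5]
grip_width: 19.1
```

```bash
python3 -c "
from h import *
a=ang(vp(),33.7); wind(a,.25); p,r,s=pose(); print(np.degrees((r.inv()*down(1.834)).as_rotvec()).round(1))"
```

```text
vise frame [-198.2  -35.3   51.1] grip 19.1 F [ 1.3 -1.6  3.5] t 64.7 z axis [ 0.025  0.007 -1.   ]
a 33.65 r 45.0 x-s -262.4
[0.0005, -0.0071, 0.007, 0, 0, 0],[0.0005, -0.0086, 0.005, 0, 0, 0],[0.0005, -0.0096, 0.0027, 0, 0, 0],[0.0005, -0.01, 0.0003, 0, 0, 0],[0.0005, -0.0097, -0.0022, 0, 0, 0],[0.0005, -0.0089, -0.0045, 0, 0, 0],[0.0005, -0.0075, -0.0066, 0, 0, 0],[0.0005, -0.0056, -0.0082, 0, 0, 0],[0.0005, -0.0034, -0.0094, 0, 0, 0],[0.0005, -0.001, -0.0099, 0, 0, 0], -> 36.15482476110017
[ 1.5 -0.   0. ]
```

Call:
{"op": "servo_tool", "data": {
  "motion": [
    [[0.0005,-0.0071,0.007,0.2,0,0],[0.0005,-0.0086,0.005,0.2,0,0],[0.0005,-0.0096,0.0027,0.2,0,0],[0.0005,-0.01,0.0003,0.2,0,0],[0.0005,-0.0097,-0.0022,0.2,0,0],[0.0005,-0.0089,-0.0045,0.2,0,0],[0.0005,-0.0075,-0.0066,0.2,0,0],[0.0005,-0.0056,-0.0082,0.2,0,0],[0.0005,-0.0034,-0.0094,0,0,0],[0.0005,-0.001,-0.0099,0,0,0]]
  ]
}}

```text
time_s: 65.95
tcp_pos: [492.5, -324.3, 41.9]
orientation: [0.001, 0.608, 0.794, 0.002]
wrist_force: [5.2, -1.0, -4.8]
grip_width: 19.1
```

```bash
sed -i 's/C0=np.array.*/C0=np.array([-2.9,75.6])/' h.py; python3 -c "
from h import *
a=ang(vp(),36.1); wind(a,.25); p,r,s=pose(); print(np.degrees((r.inv()*down(1.834)).as_rotvec()).round(1))"
```

```text
vise frame [-193.3   37.5   77.3] grip 19.1 F [ 5.2 -1.  -4.8] t 65.95 z axis [ 0.004  0.002 -1.   ]
a 36.17 r 40.4 x-s -262.4
[0.0005, 0.0016, -0.0098, 0, 0, 0],[0.0005, 0.004, -0.0091, 0, 0, 0],[0.0005, 0.0062, -0.0078, 0, 0, 0],[0.0005, 0.0079, -0.0061, 0, 0, 0],[0.0005, 0.0092, -0.0039, 0, 0, 0],[0.0005, 0.0099, -0.0015, 0, 0, 0],[0.0005, 0.0099, 0.0009, 0, 0, 0],[0.0005, 0.0094, 0.0034, 0, 0, 0],[0.0005, 0.0083, 0.0056, 0, 0, 0],[0.0005, 0.0066, 0.0075, 0, 0, 0], -> 38.66942949972392
[ 0.3 -0.1 -0. ]
```

Call:
{"op": "servo_tool", "data": {
  "motion": [
    [[0.0005,0.0016,-0.0098,0,0,0],[0.0005,0.004,-0.0091,0,0,0],[0.0005,0.0062,-0.0078,0,0,0],[0.0005,0.0079,-0.0061,0,0,0],[0.0005,0.0092,-0.0039,0,0,0],[0.0005,0.0099,-0.0015,0,0,0],[0.0005,0.0099,0.0009,0,0,0],[0.0005,0.0094,0.0034,0,0,0],[0.0005,0.0083,0.0056,0,0,0],[0.0005,0.0066,0.0075,0,0,0]]
  ]
}}

```text
time_s: 67.2
tcp_pos: [556.7, -303.0, 69.1]
orientation: [-0.002, 0.609, 0.793, -0.005]
wrist_force: [0.2, -2.5, 3.6]
grip_width: 19.5
```

```bash
python3 -c "
from h import *
a=ang(vp(),38.7); wind(a,.23); p,r,s=pose(); print(np.degrees((r.inv()*down(1.834)).as_rotvec()).round(1))
t=eyes.capture('top'); cv2.imwrite('pics/n.png',cv2.convertScaleAbs(cv2.resize(t['frame'][200:260,250:380],None,fx=6,fy=6,interpolation=cv2.INTER_CUBIC)[:,:,::-1],alpha=1.8))"
```

```text
vise frame [-189.1  -30.   104.5] grip 19.5 F [ 0.2 -2.5  3.6] t 67.2 z axis [-0.009 -0.005 -1.   ]
a 38.45 r 39.7 x-s -262.6
[0.0004, 0.0059, 0.007, 0, 0, 0],[0.0004, 0.0042, 0.0082, 0, 0, 0],[0.0004, 0.0022, 0.0089, 0, 0, 0],[0.0004, 0.0001, 0.0092, 0, 0, 0],[0.0004, -0.002, 0.009, 0, 0, 0],[0.0004, -0.004, 0.0083, 0, 0, 0],[0.0004, -0.0058, 0.0072, 0, 0, 0],[0.0004, -0.0072, 0.0057, 0, 0, 0],[0.0004, -0.0083, 0.0039, 0, 0, 0],[0.0004, -0.009, 0.0019, 0, 0, 0], -> 40.75223886572561
[-0.5  0.1 -0.1]
```

View pics/n.png

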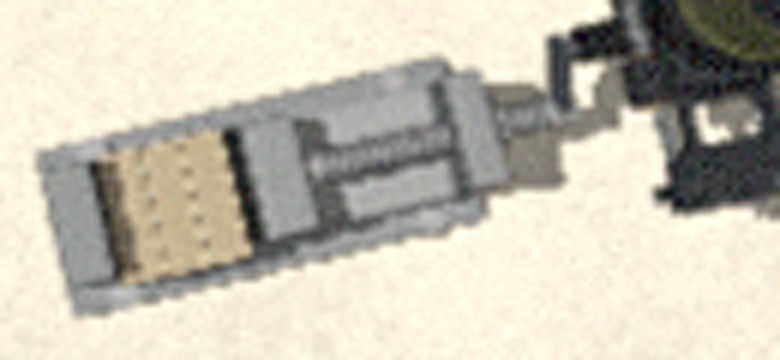

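Call:
{"op": "servo_tool", "data": {
  "motion": [
    [[0.0004,0.0062,0.0075,0,0,0],[0.0004,0.0044,0.0087,0,0,0],[0.0004,0.0022,0.0094,0,0,0],[0.0004,0.0001,0.0097,0,0,0],[0.0004,-0.002,0.0095,0,0,0],[0.0004,-0.0042,0.0088,0,0,0],[0.0004,-0.0061,0.0077,0,0,0],[0.0004,-0.0077,0.006,0,0,0],[0.0004,-0.0088,0.0041,0,0,0],[0.0004,-0.0094,0.002,0,0,0]]
  ]
}}

```text
time_s: 68.5
tcp_pos: [531.3, -305.3, 0.1]
orientation: [0.0, 0.609, 0.793, -0.005]
wrist_force: [5.1, -1.8, 4.3]
grip_width: 19.1
```

```bash
python3 -c "
from h import *
a=ang(vp(),40.8); wind(a,(41.1-a)/5,5)"
```

```text
vise frame [-184.8   -4.9   35.5] grip 19.1 F [ 5.1 -1.8  4.3] t 68.5 z axis [-0.005 -0.008 -1.   ]
a 40.79 r 40.2 x-s -262.7
[np.float64(0.0001), -0.0025, 0.0, 0, 0, 0],[np.float64(0.0001), -0.0025, -0.0001, 0, 0, 0],[np.float64(0.0001), -0.0025, -0.0003, 0, 0, 0],[np.float64(0.0001), -0.0024, -0.0004, 0, 0, 0],[np.float64(0.0001), -0.0024, -0.0006, 0, 0, 0], -> 41.10000000000001
```

Call:
{"op": "servo_tool", "data": {
  "motion": [
    [[0,-0.002,0,0,0,0],[0,-0.0025,-0.0001,0,0,0],[0,-0.0025,-0.0003,0,0,0],[0,-0.0025,-0.0004,0,0,0],[0,-0.002,-0.0005,0,0,0],[0,0,0,0,0,0],[0,0,0,0,0,0],[0,0,0,0,0,0],[0,0,0,0,0,0],[0,0,0,0,0,0]]
  ]
}}

```text
time_s: 69.75
tcp_pos: [530.8, -305.4, 0.1]
orientation: [0.006, 0.609, 0.793, 0.004]
wrist_force: [1.1, -1.3, 3.1]
grip_width: 19.1
```

```bash
python3 -c "
from h import *
a=ang(vp(),40.8)"
```

```text
vise frame [-184.8   -4.3   35.5] grip 19.1 F [ 1.1 -1.3  3.1] t 69.75 z axis [ 0.016 -0.001 -1.   ]
a 40.8 r 40.1 x-s -262.7
```

Call:
{"op": "servo_tool", "data": {
  "motion": [
    [[0,0,0,0,0,0],[0,0,0,0,0,0],[0,0,0,0,0,0],[0,0,0,0,0,0],[0,0,-0.008,0,0,0],[0,0,-0.02,0,0,0],[0,0,-0.03,0,0,0],[0,0,-0.03,0,0,0],[0,0,-0.03,0,0,0],[0,0,-0.02,0,0,0]]
  ],
  "grip": 0.044
}}

```text
time_s: 71.0
tcp_pos: [526.1, -302.7, 145.2]
orientation: [0.003, 0.608, 0.794, 0.004]
wrist_force: [-0.3, 0.5, -0.7]
grip_width: 44.2
```

Run:
```python
from h import *
h=W(CAB,(-165-176.5,0,52)); print(h)
vp(); plan([((470,-60,185),1.7,7),((380,200,175),1.56,8),((347.5,246,150),1.554,5)])
```

```text
[347.84592389 248.80034895  52.        ]
vise frame [-180.9   -0.5  180.6] grip 44.2 F [-0.3  0.5 -0.7] t 71.0 z axis [ 0.01   0.003 -1.   ]
t 71.0 p [ 526.1 -302.7  180.6] yaw 1.835 grip 44.2 F [-0.3  0.5 -0.7]
[[[0.0356,0.0013,-0.0006,0.1,0,1.1],[0.0356,0.0006,-0.0006,0.1,0,1.1],[0.0356,-0.0001,-0.0006,0.1,0,1.1],[0.0356,-0.0007,-0.0006,0.1,0,1.1],[0.0355,-0.0014,-0.0006,0.1,0,1.1],[0.0355,-0.0021,-0.0006,0.1,0,1.1],[0.0355,-0.0028,-0.0006,0.1,0,1.1],[0.0337,-0.007,0.0012,0,0,1.0],[0.0336,-0.0076,0.0012,0,0,1.0],[0.0334,-0.0081,0.0012,0,0,1.0]]]
[[[0.0333,-0.0087,0.0012,0,0,1.0],[0.0331,-0.0093,0.0012,0,0,1.0],[0.0329,-0.0099,0.0012,0,0,1.0],[0.0328,-0.0105,0.0012,0,0,1.0],[0.0326,-0.011,0.0012,0,0,1.0],[0.0091,-0.0066,0.005,0,0,0.1],[0.0091,-0.0066,0.005,0,0,0.1],[0.0091,-0.0066,0.005,0,0,0.1],[0.0091,-0.0066,0.005,0,0,0.1],[0.0091,-0.0066,0.005,0,0,0.1]]]
```

Call:
{"op": "servo_tool", "data": {
  "motion": [
    [[0.034,0.001,0,0.1,0,1.1],[0.035,0,0,0.1,0,1.1],[0.035,0,0,0.1,0,1.1],[0.035,-0.001,0,0.1,0,1.1],[0.035,-0.001,0,0.1,0,1.1],[0.035,-0.002,0,0.1,0,1.1],[0.035,-0.003,0,0.1,0,1.1],[0.033,-0.007,0.001,0,0,1.0],[0.033,-0.007,0.001,0,0,1.0],[0.033,-0.008,0.001,0,0,1.0]]
  ],
  "grip": 0.03
}}

```text
time_s: 72.25
tcp_pos: [440.0, 38.7, 149.9]
orientation: [0.005, 0.684, 0.729, 0.002]
wrist_force: [0.6, -0.0, -1.1]
grip_width: 29.8
```

Call:
{"op": "servo_tool", "data": {
  "motion": [
    [[0.033,-0.008,0.001,0,0,1.0],[0.033,-0.009,0.001,0,0,1.0],[0.032,-0.01,0.001,0,0,1.0],[0.032,-0.01,0.001,0,0,1.0],[0.03,-0.01,0.001,0,0,1.0],[0.008,-0.006,0.005,0,0,0.1],[0.008,-0.006,0.005,0,0,0.1],[0.005,-0.006,0.005,0,0,0],[0,-0.003,0.005,0,0,0],[0,0,0,0,0,0]]
  ]
}}

```text
time_s: 73.5
tcp_pos: [365.9, 229.3, 128.2]
orientation: [0.006, 0.715, 0.699, 0.006]
wrist_force: [-0.7, -0.6, -0.7]
grip_width: 30.1
```

Run:
```python
from h import *
import pickle
c=pickle.load(open('top2.pkl','rb'))
print([ray(c,120+x/6-.4,180+y/6-.4,52).round(1) for x,y in((200,533),(445,545))])
plan([((347.8,246,90),1.554,8)])
```

```text
[array([346.7, 317.8,  52. ]), array([344. , 190.8,  52. ])]
t 73.5 p [365.9 229.3 163.6] yaw 1.548 grip 30.1 F [-0.7 -0.6 -0.7]
[[[0.002,-0.0025,0.0092,0.1,0,-0.0],[0.002,-0.0025,0.0092,0.1,0,-0.0],[0.002,-0.0024,0.0092,0.1,0,-0.0],[0.002,-0.0024,0.0092,0.1,0,-0.0],[0.002,-0.0024,0.0092,0.1,0,-0.0],[0.002,-0.0024,0.0092,0.1,0,-0.0],[0.002,-0.0023,0.0092,0.1,0,-0.0],[0.0021,-0.0023,0.0092,0.1,0,-0.0],[0,0,0,0,0,0],[0,0,0,0,0,0]]]
```

Call:
{"op": "servo_tool", "data": {
  "motion": [
    [[0.002,-0.0025,0.009,0.1,0,0],[0.002,-0.0025,0.009,0.1,0,0],[0.002,-0.0025,0.009,0.1,0,0],[0.002,-0.0025,0.009,0.1,0,0],[0.002,-0.0025,0.009,0.1,0,0],[0.002,-0.0025,0.009,0.1,0,0],[0.002,-0.0025,0.009,0.1,0,0],[0.002,-0.0025,0.007,0,0,0],[0,0,0,0,0,0],[0,0,0,0,0,0]]
  ],
  "grip": 0.024
}}

```text
time_s: 74.75
tcp_pos: [345.3, 245.9, 51.6]
orientation: [0.001, 0.715, 0.699, -0.0]
wrist_force: [0.3, 0.7, 0.1]
grip_width: 23.6
```

Run:
```python
from h import *
plan([((346.8,246,48),1.554,8)])
```

```text
t 74.75 p [345.3 245.9  87. ] yaw 1.547 grip 23.6 F [0.3 0.7 0.1]
[[[0,0.0002,0.0049,0,0,-0.0],[0,0.0002,0.0049,0,0,-0.0],[0,0.0002,0.0049,0,0,-0.0],[0,0.0002,0.0049,0,0,-0.0],[0,0.0002,0.0049,0,0,-0.0],[0,0.0002,0.0049,0,0,-0.0],[0,0.0002,0.0049,0,0,-0.0],[0,0.0002,0.0049,0,0,-0.0],[0,0,0,0,0,0],[0,0,0,0,0,0]]]
```

Call:
{"op": "servo_tool", "data": {
  "motion": [
    [[0,0.0005,0.005,0,0,0],[0,0.0005,0.005,0,0,0],[0,0.0005,0.005,0,0,0],[0,0.0005,0.005,0,0,0],[0,0,0.005,0,0,0],[0,0,0.005,0,0,0],[0,0,0.005,0,0,0],[0,0,0.003,0,0,0],[0,0,0,0,0,0],[0,0,0,0,0,0]]
  ]
}}

```text
time_s: 76.0
tcp_pos: [348.2, 245.4, 11.3]
orientation: [0.001, 0.716, 0.698, -0.0]
wrist_force: [0.6, 0.3, 0.1]
grip_width: 24.0
```

Call:
{"op": "servo_tool", "data": {
  "motion": [
    [[0,0,0,0,0,0],[0,0,0,0,0,0],[0,0,0,0,0,0],[0,0,0,0,0,0],[0,0,0,0,0,0],[0,0,0,0,0,0],[0,0.004,0,0,0,0],[0,0.006,0,0,0,0],[0,0.01,0,0,0,0],[0,0.01,0,0,0,0]]
  ],
  "grip": 0.0
}}

```text
time_s: 77.25
tcp_pos: [373.7, 244.7, 11.5]
orientation: [0.0, 0.714, 0.7, -0.002]
wrist_force: [-1.1, 0.1, -11.2]
grip_width: 9.8
```

Call:
{"op": "servo_tool", "data": {
  "motion": [
    [[0,0.012,0,0,0,0],[0,0.015,0,0,0,0],[0,0.016,0,0,0,0],[0,0.016,0,0,0,0],[0,0.016,0,0,0,0],[0,0.016,0,0,0,0],[0,0.016,0,0,0,0],[0,0.014,0,0,0,0],[0,0.01,0,0,0,0],[0,0.006,0,0,0,0]]
  ]
}}

```text
time_s: 78.5
tcp_pos: [509.1, 241.4, 11.5]
orientation: [-0.003, 0.714, 0.7, -0.005]
wrist_force: [-1.3, -0.5, 1.5]
grip_width: 9.8
```

Call:
{"op": "servo_tool", "data": {
  "motion": [
    [[0,0.003,0,0,0,0],[0,0.003,0,0,0,0],[0,0.003,0,0,0,0],[0,0.003,0,0,0,0],[0,0.003,0,0,0,0],[0,0.003,0,0,0,0],[0,0.003,0,0,0,0],[0,0.003,0,0,0,0],[0,0.003,0,0,0,0],[0,0.003,0,0,0,0]]
  ]
}}

```text
time_s: 79.75
tcp_pos: [525.9, 240.7, 11.4]
orientation: [-0.008, 0.711, 0.702, -0.015]
wrist_force: [-7.7, -1.5, 8.2]
grip_width: 9.7
```

Call:
{"op": "servo_tool", "data": {
  "motion": [
    [[0,0.001,0,0,0,0],[0,0,0,0,0,0],[0,0,0,0,0,0],[0,0,0,0,0,0],[0,0,0,0,0,0],[0,0,-0.008,0,0,0],[0,0,-0.015,0,0,0],[0,0,-0.02,0,0,0],[0,0,-0.025,0,0,0],[0,0,-0.03,0,0,0]]
  ],
  "grip": 0.024
}}

```text
time_s: 81.0
tcp_pos: [531.1, 240.8, 114.2]
orientation: [-0.008, 0.711, 0.703, -0.016]
wrist_force: [0.9, 0.5, -0.2]
grip_width: 24.0
```

Call:
{"op": "servo_tool", "data": {
  "motion": [
    [[0,0,-0.03,0,0,0],[0,-0.01,-0.02,0,0,0],[0,-0.02,0,0,0,0],[0,-0.02,0,0,0,0],[0,-0.02,0,0,0,0],[0,-0.01,0,0,0,0],[0,0,0,0,0,0],[0,0,0,0,0,0],[0,0,0,0,0,0],[0,0,0,0,0,0]]
  ]
}}

```text
time_s: 82.25
tcp_pos: [455.3, 245.3, 181.2]
orientation: [-0.006, 0.712, 0.702, -0.007]
wrist_force: [0.2, 0.6, -0.6]
grip_width: 24.0
```

Run:
```python
from h import *
print(pose()[2]['grip_width'],pose()[0])
t=eyes.capture('top'); s=eyes.capture('scene')
A=cv2.resize(t['frame'][200:260,250:380],(780,360),interpolation=cv2.INTER_CUBIC)
B=cv2.resize(s['frame'][125:215,170:400],(780,305),interpolation=cv2.INTER_CUBIC)
cv2.imwrite('pics/o.png',cv2.convertScaleAbs(np.vstack([A,B])[:590,:,::-1],alpha=1.7))
```

```text
24.046601026796438 [455.34137276 245.27342643 216.61029749]
```

View pics/o.png

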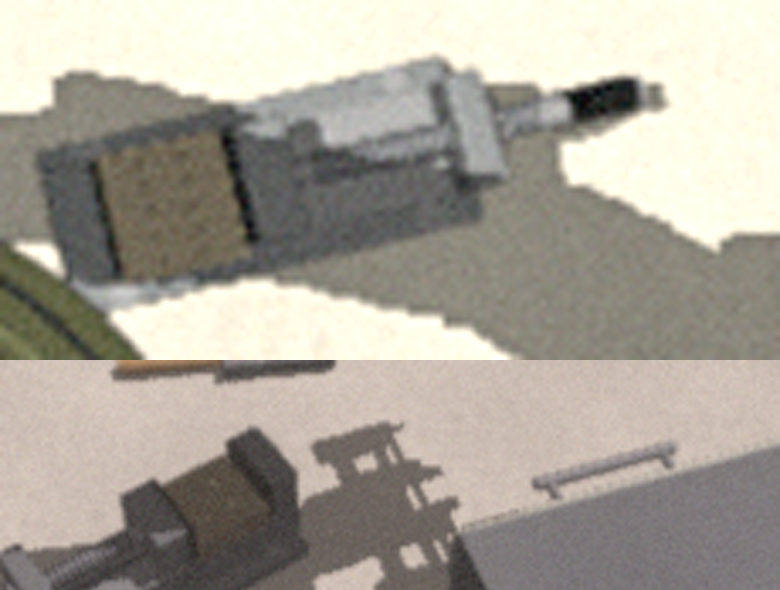

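```bash
python3 -c "
from h import *
print(ctrl.hand_in())"
```

```text
the job is handed in; nothing more can be done
None
```

I opened the drawer and laid all three bars it held side by side across the vise bed. I then wound the crank from about 29.2 to 40.8 rad and shut the drawer. I handed the job in at about 82 s, and no verdict was reported.

**Last checks:**
- **Bars:** the final picture shows all three closed up as one row between the jaws. The last measurements, taken before winding, put them square to the bed to within about 0.09 rad and within about 8 mm of the centre line. The larger figures are for a bar the gripper partly hid from the camera.
- **Pressing force:** first touch should come at 38.75 rad, so the crank stands about a third of a turn past it. That is about 4 mm of squeeze, or roughly 40 N. I worked this out from the crank angle; it was not measured directly.
- **Drawer:** its handle appears at the shut position in the picture. I pushed it until it resisted with about 8 N.
- **Robot:** it is clear of everything. I never steered near the bottle or the tin, but did not measure them again at the end.

**What failed or disagreed:**
- **Height reading:** the reported tool height was about 35 mm too low, so my first grasp passed above the drawer handle. I found the offset by touching the bench lightly and corrected for it from then on.
- **Knocked bar:** one bar was shifted in the drawer partway through, so I measured its position again before picking it up.
- **Vise centre line:** the crank's circle suggests my estimate of it is about 3 mm off, which is well inside the 13 mm allowed.
- **Last winding nudge:** it barely moved the crank, so I left it at 40.8 rad.

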